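# Clear the small cartridges into the take-back box

### The job

In the bathroom, clear away every small (90 mm) soap cartridge, those in the holder and those standing on the counter: lift those in the holder straight up out of their bays without forcing them, and push each one through the sprung flap of the take-back box so that it is wholly inside and the flap shuts again behind it. Leave the large look-alikes standing where they are, and do not disturb the other things on the counter.

Things in the scene. Friction and masses are not known exactly. Their poses are not given: they have to be found in the camera images.
- small1: Small upright yellow cartridge, 90 mm tall in all, 90 g: body 76 mm high, 40 mm (its x) by 46 mm (its y), blue cap 30 mm wide and 14 mm high on top. Ribs up the lowest 60 mm of both y faces, 10 mm wide, 61 mm over both; the x faces are plain: grip there. Origin: centre of underside, z up. None at the start: absent. Starts in a bay of the holder, turned like it, underside at 12 mm.
- small2: Small upright yellow cartridge, 90 mm tall in all, 90 g: body 76 mm high, 40 mm (its x) by 46 mm (its y), blue cap 30 mm wide and 14 mm high on top. Ribs up the lowest 60 mm of both y faces, 10 mm wide, 61 mm over both; the x faces are plain: grip there. Origin: centre of underside, z up. None at the start: absent. Starts in a bay of the holder, turned like it, underside at 12 mm.
- small3: Small upright yellow cartridge, 90 mm tall in all, 90 g: body 76 mm high, 40 mm (its x) by 46 mm (its y), blue cap 30 mm wide and 14 mm high on top. Ribs up the lowest 60 mm of both y faces, 10 mm wide, 61 mm over both; the x faces are plain: grip there. Origin: centre of underside, z up. None at the start: absent. Starts in a bay of the holder, turned like it, underside at 12 mm.
- small4: Small upright yellow cartridge, 90 mm tall in all, 90 g: body 76 mm high, 40 mm (its x) by 46 mm (its y), blue cap 30 mm wide and 14 mm high on top. Ribs up the lowest 60 mm of both y faces, 10 mm wide, 61 mm over both; the x faces are plain: grip there. Origin: centre of underside, z up. None at the start: absent. Starts in a bay of the holder, turned like it, underside at 12 mm.
- small5: Small upright yellow cartridge, 90 mm tall in all, 90 g: body 76 mm high, 40 mm (its x) by 46 mm (its y), blue cap 30 mm wide and 14 mm high on top. Ribs up the lowest 60 mm of both y faces, 10 mm wide, 61 mm over both; the x faces are plain: grip there. Origin: centre of underside, z up. None at the start: absent. Starts standing on the counter.
- small6: Small upright yellow cartridge, 90 mm tall in all, 90 g: body 76 mm high, 40 mm (its x) by 46 mm (its y), blue cap 30 mm wide and 14 mm high on top. Ribs up the lowest 60 mm of both y faces, 10 mm wide, 61 mm over both; the x faces are plain: grip there. Origin: centre of underside, z up. None at the start: absent. Starts standing on the counter.
- large1: Large look-alike, upright yellow cartridge, 115 mm tall in all, 200 g: body 101 mm high, 40 mm (its x) by 46 mm (its y), blue cap 30 mm wide and 14 mm high on top. Ribs up the lowest 60 mm of both y faces, 10 mm wide, 61 mm over both; the x faces are plain: grip there. Origin: centre of underside, z up. Starts in a bay of the holder, turned like it, underside at 12 mm.
- large2: Large look-alike, upright yellow cartridge, 115 mm tall in all, 200 g: body 101 mm high, 40 mm (its x) by 46 mm (its y), blue cap 30 mm wide and 14 mm high on top. Ribs up the lowest 60 mm of both y faces, 10 mm wide, 61 mm over both; the x faces are plain: grip there. Origin: centre of underside, z up. Starts standing on the counter.
- large3: Large look-alike, upright yellow cartridge, 115 mm tall in all, 200 g: body 101 mm high, 40 mm (its x) by 46 mm (its y), blue cap 30 mm wide and 14 mm high on top. Ribs up the lowest 60 mm of both y faces, 10 mm wide, 61 mm over both; the x faces are plain: grip there. Origin: centre of underside, z up. Starts standing on the counter.
- holder: White holder, fixed; base 60 (x) by 395 (y) by 12 mm, origin under its centre. Five bays along y, 73 mm apart (the middle one at y = 0), between grooved posts 36 mm deep (x), 55 mm high above the base, that take the cartridges' ribs with 1.5 to 2 mm of play: a cartridge comes out only straight up (55 mm to be free). Open at -x and +x for the fingers.
- box: Take-back box, fixed, 180 (x) by 340 (y) by 220 mm high, green, the +x wall clear; origin at the centre of its underside. White lid with an opening x -72 to 72, y 57 to 155 mm, filled by the black flap. Inside, a slick steel chute under the opening slopes down to -y (66 mm above the underside below box_mouth), so what falls in slides off to -y.
- box_mouth (a point): Point level with the lid's top (z = 220 mm), at x = 0, y = 95 mm in the box's frame: where the centre of an upright cartridge with its ribs along the box's y goes down through the flap. 59 mm from the hinge, 37 mm from the rim across. The opening is long along x: room for open fingers there.
- flap (a joint): Swing flap in the lid, 134 by 91 mm, hinged along the opening's edge at y = 153 mm of the box. 0 = shut, level; grows as its free edge (to -y) is pushed down into the box, to 1.42 rad. A spring shuts it when nothing is in the way: 1 N at the free edge starts it, 2 to 3 N hold it wide open; a cartridge's weight alone does not push it open.
- mug: Blue mug, 76 mm wide, 95 mm high; bystander, to be left alone. Origin at its underside's centre.
- shampoo: Green bottle, 60 mm wide, 170 mm high; bystander, to be left alone. Origin at its underside's centre.
- cream_jar: White jar with a red cap, 60 mm wide, 45 mm high; bystander, to be left alone. Origin at its underside's centre.
- scrub_brush: Cleaning brush, lying on the counter, along its own x; bystander, to be left alone. Origin at its underside's centre.
- soap_dish: White dish, 110 mm wide, 25 mm high; bystander, to be left alone. Origin at its underside's centre.

How it is judged:
By the outcome, as a careful person would: the job done as asked, in the order asked, and still so for the second after the job is handed in, with the robot touching nothing.
Of small1, small2, small3, small4, small5, small6 only 4 to 6 are there at a start; the rules pass over those that are not, and their reading is None.
At some moment in a run one of small5, small6 may be knocked a few centimetres aside while the robot is not near it.
It also fails if it takes over 210 s, if anything falls off the work surface, if the arm or the gripper's body presses on something with over 40 N, if the wrist force passes 120 N, or if a joint passes its speed limit or range.

### The arm

A 7-joint arm with a two-finger parallel gripper is mounted at the origin on the work surface. World frame = base frame: x ahead of the robot, y to its left, z up, the work surface at z = 0. Lengths are in m, angles in rad, forces in N, time in s.
With the tool pointing down it reaches from about 0.425 to 0.825 m from the base axis. Payload 3.6 kg.
Tool frame: the origin (TCP) lies on the centre line of the jaws, within the pads' length; the fingertips stand 14 mm ahead of it and the grasp point (between the pads) lies 5 mm behind it; z points along the fingers, y is the line along which they close (so a half turn about z gives the same grasp; the last joint's range is limited). The gripper opens to 93 mm and grips with 3 to 60 N. Pads are 15 mm wide; open, the fingers measure 128 mm over their backs; the gripper's body (75 mm by 188 mm) begins 65 mm behind the grasp point.
Start: joints at [1.194, 0.615, -0.013, 1.423, 0.008, 1.103, -0.04], TCP at [0.223, -0.611, 0.233] pointing down, gripper open.
Joint ranges: [-3.12, 3.12], [-0.3, 2.06], [-1.34, 1.32], [0.26, 2.42], [-1.36, 4.5], [0.01, 1.98], [-2.84, 2.84]. Speed limits (rad/s): [2.79, 2.79, 3.14, 3.14, 3.14, 3.14, 3.14].

### API

Orientations are given as a rotation vector (axis times angle).
In Python, from bench import env gives the robot as it stands. The module is installed in compiled form; this text tells all that it offers.
- The arm moves only by the tool move_arm, never from a script. Its argument "rows" is a list of rows, each an object with "slide": the shift along the tool's x, y, z in m, a list of three; "rot": the turn, a rotation vector about the tool's x, y, z in rad, a list of three; "hand": the finger opening in m, from 0 to 0.093. In form: [{"slide": [x, y, z], "rot": [wx, wy, wz], "hand": hand}, ...]. A call has 1 to 8 rows; each row shifts and turns the commanded pose from where the row before left it, along the tool's axes as they then stand; what a row does not reach is not made up. A row lasts 1/12 s, in which the tool goes at most 41.7 mm and 7.16 degrees, less where a joint would pass 70% of its speed; a pose out of reach is approached as far as the arm can. A call is refused whole if a number of a shift passes 0.0417 or a number of a turn 0.125, either way. A call with a gripper value outside its range is refused whole. The fingers move at their own pace and stop on an object; "newtons" is the grip in N (left out, the last holds). Time passes only in rows, so rows that do not move let the fingers close. It gives the time, the measured TCP pose, the force, the opening and the grip force at its end, in the units of the state.
- env.get_state(): the state, without advancing time (a new reading comes with each control period).
- env.grab_frame(name): name is "scene" or "top" or "wrist"; returns the picture (480x640x3 uint8, blue, green, red); there is no depth.
- env.camera_params(name): a dict with "intrinsics" (3x3 intrinsics, pixels), "R" (3x3) and "t" (3): a world point X has camera coordinates R X + t; the wrist camera has in their place "tool_from_camera" (4x4, takes a point from camera to tool coordinates, whose origin is the TCP and whose axes are the flange's). Camera axes: x right, y down, z forward; pixel columns grow to the right and rows downward; lengths in m; the calibration is good to about 2 mm. A picture is of the moment at which its call begins: read the wrist's pose just before it. camera_params takes no time and is no camera call.
- env.sign_off(): hands the job in; it is judged then, once.
The state is a dict: "time_s": time; "joint_pos": joint angles; "qvel": joint speeds; "joint_efforts": joint torques, N m; "position": TCP position; "ee_rot": TCP orientation; "ft_force": force on the tool from outside, world axes, zero at the start; "moment": the same for the moment, N m; "grip_width": opening from 0.0 (shut) to 1.0 (fully open); "finger_force": force on a finger pad.
Only numpy, scipy, OpenCV 4.12 (cv2) and the standard library are available. Lean on these libraries where they do the work, as an engineer would, in place of code of your own. Each camera call takes 0.05 s, during which the arm holds its last target. There are 200 camera calls.

## Working session

There is one attempt and no reset: what is moved stays moved. The work goes in short steps, Python scripts to look and compute and a tool call to move; the robot and the scene stay as the last step left them, time stands still between calls to the robot, and variables do not carry over. Pictures are saved under pics/ and viewed, at most 14 in all, crops included, and the job is handed in when it is done.

Besides the shell and the picture viewer there is one more tool, called after ">>>" by a JSON object that holds its "api" and its "payload". move_arm: Moves the arm, as the interface text tells. Its arguments: {"type":"object","properties":{"rows":{"type":"array","items":{"type":"object","properties":{"slide":{"type":"array","items":{"type":"number"}},"rot":{"type":"array","items":{"type":"number"}},"hand":{"type":"number"}}}},"newtons":{"type":"number"}},"required":["rows"]}

```bash
mkdir -p pics
python3 - <<'E'
from bench import env
import cv2
s=env.get_state();print(s)
for n in("scene","top"):
    f=env.grab_frame(n);cv2.imwrite(f"pics/{n}0.png",f);print(env.camera_params(n))
print(env.camera_params("wrist"))
E
```

```text
{'time_s': 0.0, 'joint_pos': array([ 1.19449632,  0.61589078, -0.01258606,  1.42489096,  0.00814928,
        1.10338124, -0.04038967]), 'qvel': array([-0.0001272 ,  0.00089477,  0.00093157,  0.00030964, -0.00042959,
        0.00078009,  0.00040376]), 'joint_efforts': array([ 3.16443420e-04, -4.58930326e+01,  2.08580922e-01, -1.65745819e+01,
       -6.12411881e-02,  2.03142356e-02,  2.23154489e-04]), 'position': array([ 0.22248544, -0.60993926,  0.23150231]), 'ee_rot': array([-3.09121911e+00, -5.46353811e-01,  8.37609185e-04]), 'ft_force': array([-0.99623136,  0.89017197, -0.20615178]), 'moment': array([-0.05147283, -0.01371408, -0.00857478]), 'finger_force': 0.0, 'grip_width': 0.9958479030331104}
{'intrinsics': array([[501.40422428,   0.        , 317.83289097],
       [  0.        , 501.40422428, 248.51575948],
       [  0.        ,   0.        ,   1.        ]]), 'R': array([[-0.65541277,  0.75519577,  0.01065108],
       [ 0.64632698,  0.56811339, -0.50941989],
       [-0.39076276, -0.32699622, -0.86045217]]), 't': array([ 0.39937035, -0.3317003 ,  1.58815081])}
{'intrinsics': array
[... 182 characters left out ...]
51255,  0.00535726],
       [-0.97944836,  0.02906935, -0.19958928],
       [ 0.19933626, -0.01138584, -0.979865  ]]), 't': array([0.01849704, 0.63369435, 1.09607212])}
{'intrinsics': array([[424.10763064,   0.        , 319.56818904],
       [  0.        , 424.10763064, 242.68573628],
       [  0.        ,   0.        ,   1.        ]]), 'tool_from_camera': array([[ 8.72817493e-04, -9.68772309e-01, -2.47950502e-01,
         6.84672797e-02],
       [ 9.99999523e-01,  7.37106908e-04,  6.40161299e-04,
         9.94362503e-04],
       [-4.37404512e-04, -2.47950943e-01,  9.68772491e-01,
        -1.52589968e-01],
       [ 0.00000000e+00,  0.00000000e+00,  0.00000000e+00,
         1.00000000e+00]])}
```

View pics/scene0.png

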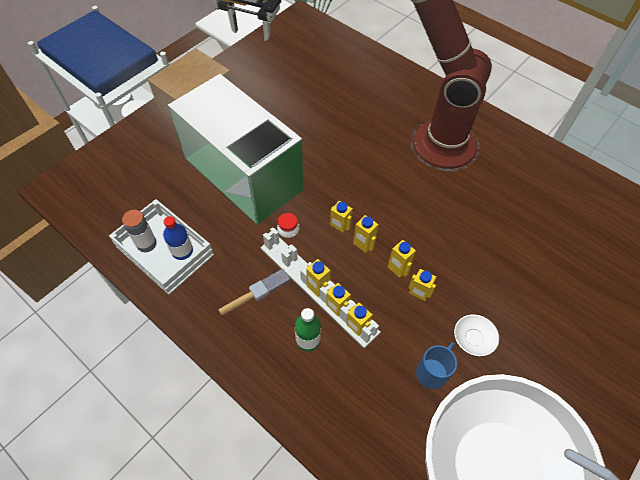

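View pics/top0.png

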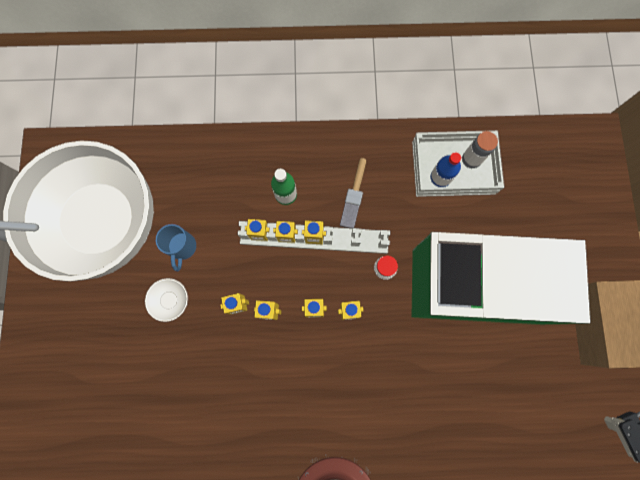

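The top view shows three cartridges in the holder (caps about (257,227), (285,229), (314,228)). Four stand on the counter ((232,303), (265,310), (314,307), (351,310)). The box is on the right with its flap at (440-483, 241-306). I'll triangulate the caps to tell small from large.

```bash
cat > h.py <<'E'
import cv2,numpy as np
from bench import env
C={n:env.camera_params(n) for n in("scene","top")}
def proj(n,X):
    c=C[n];p=(np.atleast_2d(X)@c["R"].T+c["t"])@c["intrinsics"].T;return p[:,:2]/p[:,2:]
def ray(n,uv,z):
    c=C[n];o=-c["R"].T@c["t"];d=c["R"].T@np.linalg.solve(c["intrinsics"],[uv[0],uv[1],1.]);return o+d*(z-o[2])/d[2]
def tri(a,b):
    P=[C[n]["intrinsics"]@np.c_[C[n]["R"],C[n]["t"]] for n in("scene","top")]
    X=cv2.triangulatePoints(P[0],P[1],np.array(a,float).reshape(2,1),np.array(b,float).reshape(2,1))[:,0];return X[:3]/X[3]
def caps(im):
    h=cv2.cvtColor(im,cv2.COLOR_BGR2HSV)
    m=cv2.inRange(h,(108,180,60),(125,255,255))
    n,l,s,c=cv2.connectedComponentsWithStats(m)
    return [(c[i],s[i,4]) for i in range(1,n) if 20<s[i,4]<600]
E
python3 - <<'E'
from h import *
sc=cv2.imread("pics/scene0.png");tp=cv2.imread("pics/top0.png")
a=caps(sc);b=caps(tp)
for x in a:print("scene",x)
for y in b:
    best=None
    for x in a:
        X=tri(x[0],y[0]);e=np.linalg.norm(proj("scene",X)[0]-x[0])+np.linalg.norm(proj("top",X)[0]-y[0])
        if 0.03<X[2]<.17 and(best is None or e<best[0]):best=(e,X,x[0])
    print("top",y,best)
# enlarged crops
cv2.imwrite("pics/crop_a.png",cv2.resize(tp[205:330,215:400],None,fx=4.3,fy=4.3,interpolation=cv2.INTER_CUBIC))
cv2.imwrite("pics/crop_b.png",cv2.resize(tp[225:330,405:600],None,fx=4.1,fy=4.1,interpolation=cv2.INTER_CUBIC))
E
```

```text
scene (array([341.54117647, 206.90588235]), np.int32(85))
scene (array([367.16304348, 222.02173913]), np.int32(92))
scene (array([181.95652174, 227.91304348]), np.int32(23))
scene (array([172.51082251, 236.3982684 ]), np.int32(231))
scene (array([404.33, 247.41]), np.int32(100))
scene (array([182.975, 256.7  ]), np.int32(40))
scene (array([318.04672897, 267.30841121]), np.int32(107))
scene (array([425.48076923, 276.55769231]), np.int32(104))
scene (array([338.71559633, 291.53211009]), np.int32(109))
scene (array([360.04385965, 311.76315789]), np.int32(114))
top (array([447.23630137, 168.1609589 ]), np.int32(292)) (np.float64(2.2929746987631012), array([ 0.8123826 , -0.32402807,  0.07835453]), array([172.51082251, 236.3982684 ]))
top (array([255.12345679, 226.12345679]), np.int32(81)) (np.float64(0.9074697795554579), array([0.66481334, 0.17776188, 0.09708094]), array([360.04385965, 311.76315789]))
top (array([313.2195122 , 227.76829268]), np.int32(82)) (np.float64(1.1749166125015276), array([0.65043352, 0.03297105, 0.12180432]), array([318.04672897, 267.30841121]))
top (array([284.34210526, 228.11842105]), np.int32(76)) (np.float64(1.2459589520561867), array([0.65739713, 0.10547561, 0.09673503]), array([338.71559633, 291.53211009]))
top (array([230.59090909, 302.54545455]), np.int32(88)) (np.float64(0.8799453775875019), array([0.47830221, 0.23904844, 0.08531442]), array([425.48076923, 276.55769231]))
top (array([313.4       , 306.74117647]), np.int32(85)) (np.float64(1.008800114246357), array([0.46058722, 0.03737889, 0.11027794]), array([367.16304348, 222.02173913]))
top (array([263.75280899, 309.02247191]), np.int32(89)) (np.float64(0.8890690072762568), array([0.45893383, 0.15523296, 0.10998676]), array([404.33, 247.41]))
top (array([351.08641975, 309.37037037]), np.int32(81)) (np.float64(0.9466036187004992), array([ 0.45282904, -0.05355911,  0.08495785]), array([341.54117647, 206.90588235]))
```

View pics/crop_a.png

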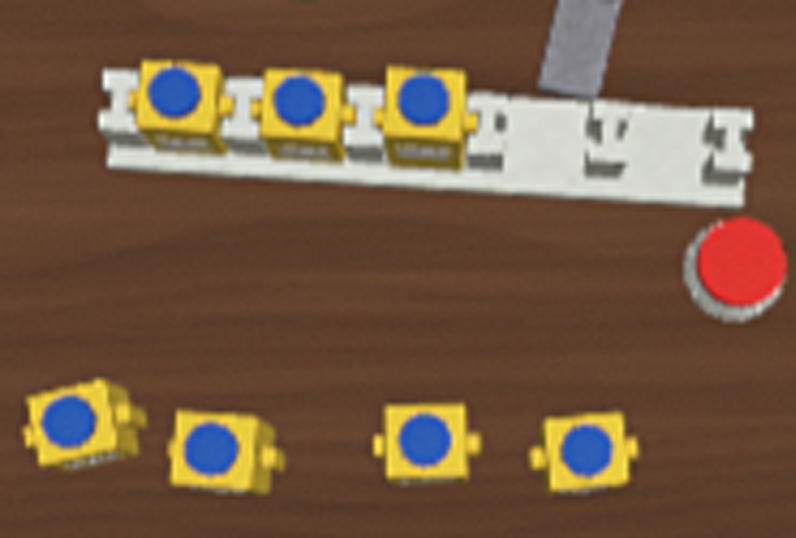

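View pics/crop_b.png

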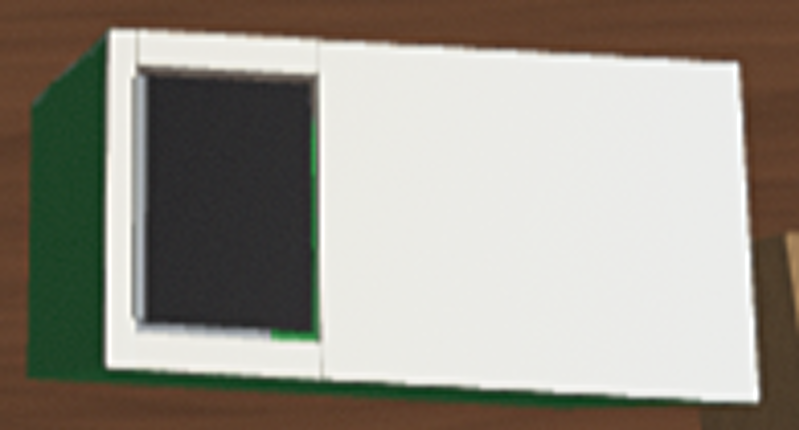

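The heights separate clearly. Small in the holder: (0.665,0.178) and (0.657,0.105). Small on the counter: (0.478,0.239) and (0.453,-0.054). The ones whose caps triangulate at about 0.110 (counter) and 0.122 (holder) are large. Next I'll measure the box, the cartridge yaws and the bottle clearance.

```bash
cat >> h.py <<'E'
def tip_yaw(R):  # world angle of tool y axis
    return np.arctan2(R[1,1],R[0,1])
E
python3 - <<'E'
from h import *
from scipy.optimize import least_squares
from scipy.spatial.transform import Rotation as Ro
def ca(p):return np.array(p)/4.3+[215,205]
def cb(p):return np.array(p)/4.1+[405,225]
lid=[cb(p) for p in((107,30),(738,62),(758,402),(106,368))]
L=[ray("top",p,.22) for p in lid]
print("lid",np.round(L,3)); print("sides",[round(np.linalg.norm(L[i]-L[(i+1)%4]),3) for i in range(4)])
# fit box pose with model corners (+x+y),(+x,-y),(-x,-y),(-x,+y)
M=np.array([[.09,.17],[.09,-.17],[-.09,-.17],[-.09,.17]])
W=np.array(L)[:,:2]
f=lambda q:(M@np.array([[np.cos(q[2]),np.sin(q[2])],[-np.sin(q[2]),np.cos(q[2])]])+q[:2]-W).ravel()
s=least_squares(f,[.57,-.4,0]);q=s.x;print("box",q,s.fun.round(3))
c,sn=np.cos(q[2]),np.sin(q[2]);print("mouth",q[:2]+np.array([-sn,c])*.095)
O=[ray("top",cb(p),.22) for p in((137,68),(320,73),(320,340),(135,330))];print("opening",np.round(O,3), "mid",np.mean(O,0))
for n,P in dict(C=((27,397),(102,379),(118,452),(40,468)),D=((543,420),(622,412),(632,485),(549,492))).items():
    X=np.array([ray("top",ca(p),.076) for p in P])[:,:2]
    print(n,X.mean(0).round(4),"sides",np.linalg.norm(X-np.roll(X,-1,0),axis=1).round(3))
    for a,b in((0,1),(3,2)):d=X[a]-X[b];print(" yaw from y side",np.arctan2(-d[0],d[1]).round(3))
    for a,b in((0,3),(1,2)):d=X[a]-X[b];print(" yaw from x side",np.arctan2(d[1],d[0]).round(3))
for k,(uv,uvs) in dict(A=((255.12,226.12),(360.04,311.76)),B=((284.34,228.12),(338.7,291.5)),L=((313.2,227.8),(318.05,267.3)),C=((230.6,302.5),(425.5,276.6)),D=((351.1,309.4),(341.5,206.9))).items():
    z={"A":.1,"B":.1,"L":.125}.get(k,.088);print(k,ray("top",uv,z).round(4),ray("scene",uvs,z).round(4))
print("shampoo top",ray("top",(280,174.5),.168),ray("scene",(307.5,314),.168),tri((307.5,314),(280,174.5)))
print("jar",ray("top",(387.3,266),.045))
E
```

```text
lid [[ 0.611 -0.231  0.22 ]
 [ 0.583 -0.57   0.22 ]
 [ 0.403 -0.554  0.22 ]
 [ 0.431 -0.216  0.22 ]]
sides [np.float64(0.34), np.float64(0.181), np.float64(0.339), np.float64(0.18)]
box [ 0.5068045  -0.3927796  -0.08210913] [-0.    -0.    -0.     0.     0.    -0.001  0.     0.   ]
mouth [ 0.51459611 -0.29809966]
opening [[ 0.589 -0.245  0.22 ]
 [ 0.584 -0.344  0.22 ]
 [ 0.442 -0.329  0.22 ]
 [ 0.45  -0.233  0.22 ]] mid [ 0.51610544 -0.28781104  0.22      ]
C [0.4769 0.2372] sides [0.044 0.043 0.045 0.041]
 yaw from y side 0.207
 yaw from y side 0.171
 yaw from x side 0.195
 yaw from x side 0.222
D [ 0.452  -0.0559] sides [0.045 0.041 0.047 0.041]
 yaw from y side 0.07
 yaw from y side 0.052
 yaw from x side 0.047
 yaw from x side 0.092
A [0.6647 0.1763 0.1   ] [0.6655 0.1792 0.1   ]
B [0.6575 0.1038 0.1   ] [0.658  0.1075 0.1   ]
L [0.6504 0.0316 0.125 ] [0.6512 0.0352 0.125 ]
C [0.4788 0.2375 0.088 ] [0.4793 0.2404 0.088 ]
D [ 0.4533 -0.0546  0.088 ] [ 0.4542 -0.0514  0.088 ]
shampoo top [0.77345904 0.10687572 0.168     ] [0.77290229 0.10940489 0.168     ] [0.77310181 0.10812711 0.16701452]
jar [ 0.56259483 -0.15472783  0.045     ]
```

```bash
cat >> h.py <<'E'
from scipy.spatial.transform import Rotation as Ro
def plan(*wps,pos=None,rv=None):
    """wps: (x,y,z,phi). prints slide/rot totals: turn first (with z), then slide"""
    s=env.get_state();p=s["position"] if pos is None else np.array(pos);R=Ro.from_rotvec(s["ee_rot"] if rv is None else rv).as_matrix()
    print("t",round(s["time_s"],2),"pos",p.round(4),"yaw",round(tip_yaw(R),4),"F",s["ft_force"].round(2),"grip",round(s["grip_width"]*93,1),s["finger_force"])
    for x,y,z,ph in wps:
        c,n=np.cos(ph),np.sin(ph);T=np.array([[n,c,0],[-c,n,0],[0,0,-1.]])
        r=Ro.from_matrix(R.T@T).as_rotvec();d=T.T@(np.array([x,y,z])-p)
        k=max(np.ceil(np.linalg.norm(d)/.0415),1);kr=np.ceil(np.linalg.norm(r)/.1245)
        print("rot",r.round(4),"rows",kr,"each",(r/max(kr,1)).round(4)," slide",d.round(4),"rows",k,"each",(d/k).round(5))
        p=np.array([x,y,z]);R=T
E
python3 - <<'E'
from h import *
plan((.2225,-.61,.34,.06),(.4532,-.0535,.34,.06),(.4532,-.0535,.15,.06))
sc=cv2.imread("pics/scene0.png");k=5
im=cv2.resize(sc[295:365,270:380],None,fx=k,fy=k,interpolation=cv2.INTER_CUBIC)
for z in np.arange(0,.171,.02):
    for dx in(-.03,.03):
        d=np.array([.755,.655,0]);
        u=proj("scene",[.773+dx*.655,.108-dx*.755,z])[0]-[270,295];cv2.circle(im,tuple(int(v) for v in u*k),2,(0,0,255),-1)
cv2.imwrite("pics/sh.png",im)
E
```

```text
t 0.1 pos [ 0.2225 -0.61    0.2316] yaw -1.2209 F [-0.3   0.22 -0.4 ] grip 93.0 0.0Traceback (most recent call last):
  File "<stdin>", line 2, in <module>
  File "h.py", line 25, in plan
    r=Ro.from_matrix(R.T@T).as_rotvec();d=T.T@(np.array([x,y,z])-p)
      ~~~~~~~~~~~~~~^^^^^^^
  File "scipy/spatial/transform/_rotation.pyx", line 1143, in scipy.spatial.transform._rotation.Rotation.from_matrix
ValueError: Non-positive determinant (left-handed or null coordinate frame) in rotation matrix 0: [[-2.85870870e-01  9.58268146e-01  7.31819923e-05]
 [ 9.58265705e-01  2.85869968e-01  2.28050783e-03]
 [-2.16441747e-03 -7.22058551e-04  9.99997397e-01]].
```

```bash
sed -i 's/\[\[n,c,0\],\[-c,n,0\]/[[-n,c,0],[c,n,0]/' h.py
python3 - <<'E'
from h import *
plan((.2225,-.61,.34,.06),(.4532,-.0535,.34,.06),(.4532,-.0535,.15,.06))
sc=cv2.imread("pics/scene0.png");k=5
im=cv2.resize(sc[295:365,270:380],None,fx=k,fy=k,interpolation=cv2.INTER_CUBIC)
for z in np.arange(0,.171,.02):
    for dx in(-.03,.03):
        u=proj("scene",[.773+dx*.655,.108-dx*.755,z])[0]-[270,295];cv2.circle(im,tuple(int(v) for v in u*k),2,(0,0,255),-1)
cv2.imwrite("pics/sh.png",im)
E
```

```text
t 0.1 pos [ 0.2225 -0.61    0.2316] yaw -1.2209 F [-0.3   0.22 -0.4 ] grip 93.0 0.0
rot [-0.002  -0.0014 -1.2809] rows 11.0 each [-2.000e-04 -1.000e-04 -1.164e-01]  slide [ 0.     -0.     -0.1084] rows 3.0 each [ 0.000e+00 -1.000e-05 -3.613e-02]
rot [0. 0. 0.] rows 0.0 each [0. 0. 0.]  slide [0.5417 0.2637 0.    ] rows 15.0 each [0.03611 0.01758 0.     ]
rot [0. 0. 0.] rows 0.0 each [0. 0. 0.]  slide [0.   0.   0.19] rows 5.0 each [0.    0.    0.038]
```

View pics/sh.png

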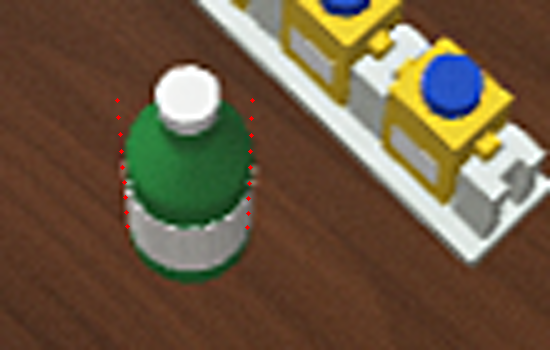

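The bottle's wide part ends near z≈0.135, and only its narrow cap goes higher, so a high grip on the cartridges will clear it. First I'll move toward D.

>>> {"api": "move_arm", "payload": {"rows": [{"slide": [0,0,-0.0361],"rot": [0,0,-0.1164],"hand": 0.093},{"slide": [0,0,-0.0361],"rot": [0,0,-0.1164],"hand": 0.093},{"slide": [0,0,-0.0361],"rot": [0,0,-0.1164],"hand": 0.093},{"rot": [0,0,-0.1164]},{"rot": [0,0,-0.1164]},{"rot": [0,0,-0.1164]},{"rot": [0,0,-0.1164]},{"rot": [0,0,-0.1164]}]}}

```text
$.rows[3]: bad value
```

>>> {"api": "move_arm", "payload": {"rows": [{"rot": [0,0,-0.1164]},{"rot": [0,0,-0.1164]},{"rot": [0,0,-0.1164]},{"slide": [0.0361,0.0176,0]},{"slide": [0.0361,0.0176,0]},{"slide": [0.0361,0.0176,0]},{"slide": [0.0361,0.0176,0]},{"slide": [0.0361,0.0176,0]}]}}

```text
$.rows[0]: bad value
```

>>> {"api": "move_arm", "payload": {"rows": [{"slide": [0.0361,0.0176,0]},{"slide": [0.0361,0.0176,0]},{"slide": [0.0361,0.0176,0]},{"slide": [0.0361,0.0176,0]},{"slide": [0.0361,0.0176,0]},{"slide": [0.0361,0.0176,0]},{"slide": [0.0361,0.0176,0]},{"slide": [0.0361,0.0176,0]}]}}

```text
$.rows[0]: bad value
```

All three keys are needed in every row.

>>> {"api": "move_arm", "payload": {"rows": [{"slide": [0,0,-0.0361],"rot": [0,0,-0.1164],"hand": 0.093},{"slide": [0,0,-0.0361],"rot": [0,0,-0.1164],"hand": 0.093},{"slide": [0,0,-0.0361],"rot": [0,0,-0.1164],"hand": 0.093},{"slide": [0,0,0],"rot": [0,0,-0.1164],"hand": 0.093},{"slide": [0,0,0],"rot": [0,0,-0.1164],"hand": 0.093},{"slide": [0,0,0],"rot": [0,0,-0.1164],"hand": 0.093},{"slide": [0,0,0],"rot": [0,0,-0.1164],"hand": 0.093},{"slide": [0,0,0],"rot": [0,0,-0.1164],"hand": 0.093}]}}

```text
time_s: 0.77
position: [0.2226, -0.6103, 0.3403]
ee_rot: [-2.512, -1.884, -0.0]
ft_force: [1.1, -0.5, -0.1]
grip_width: 1.0
finger_force: 0.0
```

>>> {"api": "move_arm", "payload": {"rows": [{"slide": [0,0,0],"rot": [0,0,-0.1164],"hand": 0.093},{"slide": [0,0,0],"rot": [0,0,-0.1164],"hand": 0.093},{"slide": [0,0,0],"rot": [0,0,-0.1164],"hand": 0.093},{"slide": [0.0361,0.0176,0],"rot": [0,0,0],"hand": 0.093},{"slide": [0.0361,0.0176,0],"rot": [0,0,0],"hand": 0.093},{"slide": [0.0361,0.0176,0],"rot": [0,0,0],"hand": 0.093},{"slide": [0.0361,0.0176,0],"rot": [0,0,0],"hand": 0.093},{"slide": [0.0361,0.0176,0],"rot": [0,0,0],"hand": 0.093}]}}

```text
time_s: 1.43
position: [0.3, -0.4231, 0.3405]
ee_rot: [-2.154, -2.285, -0.0]
ft_force: [0.4, 0.4, 0.9]
grip_width: 1.001
finger_force: 0.0
```

>>> {"api": "move_arm", "payload": {"rows": [{"slide": [0.0361,0.0176,0],"rot": [0,0,0],"hand": 0.093},{"slide": [0.0361,0.0176,0],"rot": [0,0,0],"hand": 0.093},{"slide": [0.0361,0.0176,0],"rot": [0,0,0],"hand": 0.093},{"slide": [0.0361,0.0176,0],"rot": [0,0,0],"hand": 0.093},{"slide": [0.0361,0.0176,0],"rot": [0,0,0],"hand": 0.093},{"slide": [0.0361,0.0176,0],"rot": [0,0,0],"hand": 0.093},{"slide": [0.0361,0.0176,0],"rot": [0,0,0],"hand": 0.093},{"slide": [0.0361,0.0176,0],"rot": [0,0,0],"hand": 0.093}]}}

```text
time_s: 2.1
position: [0.4232, -0.1267, 0.3409]
ee_rot: [-2.155, -2.286, 0.001]
ft_force: [1.1, 0.5, 0.7]
grip_width: 1.001
finger_force: 0.0
```

>>> {"api": "move_arm", "payload": {"rows": [{"slide": [0.0361,0.0176,0],"rot": [0,0,0],"hand": 0.093},{"slide": [0.0361,0.0176,0],"rot": [0,0,0],"hand": 0.093},{"slide": [0,0,0.03],"rot": [0,0,0],"hand": 0.093},{"slide": [0,0,0.03],"rot": [0,0,0],"hand": 0.093},{"slide": [0,0,0],"rot": [0,0,0],"hand": 0.093},{"slide": [0,0,0],"rot": [0,0,0],"hand": 0.093}]}}

```text
time_s: 2.6
position: [0.4531, -0.0546, 0.2801]
ee_rot: [-2.152, -2.284, 0.004]
ft_force: [0.3, -0.8, 1.6]
grip_width: 1.002
finger_force: 0.0
```

```bash
cat >> h.py <<'E'
def wrist(name,ztop):
    s=env.get_state();im=env.grab_frame("wrist");cv2.imwrite(f"pics/{name}.png",im)
    w=env.camera_params("wrist");T=np.eye(4);T[:3,:3]=Ro.from_rotvec(s["ee_rot"]).as_matrix();T[:3,3]=s["position"];T=T@w["tool_from_camera"]
    h=cv2.cvtColor(im,cv2.COLOR_BGR2HSV);m=cv2.inRange(h,(108,180,60),(125,255,255))
    n,l,st,c=cv2.connectedComponentsWithStats(m)
    for i in range(1,n):
        if st[i,4]>200:
            d=T[:3,:3]@np.linalg.solve(w["intrinsics"],[c[i][0],c[i][1],1]);o=T[:3,3];print("cap px",c[i].round(0),st[i],"world",(o+d*(ztop-o[2])/d[2]).round(4))
E
python3 - <<'E'
from h import *
wrist("w1",.088);plan((.4532,-.0535,.15,.06))
E
```

```text
cap px [618.  21.] [ 595    0   45   44 1583] world [0.664  0.1068 0.088 ]
cap px [339. 102.] [ 320   82   39   41 1235] world [0.4621 0.0378 0.088 ]
cap px [609. 124.] [ 584  103   51   42 1657] world [0.6742 0.0342 0.088 ]
cap px [321. 218.] [305 202  33  34 891] world [ 0.454  -0.0546  0.088 ]
t 2.65 pos [ 0.4543 -0.0547  0.2815] yaw 0.0587 F [ 0.81 -0.23  0.7 ] grip 92.7 0.0
rot [-0.0002 -0.0003 -0.0013] rows 1.0 each [-0.0002 -0.0003 -0.0013]  slide [ 0.0013 -0.001   0.1315] rows 4.0 each [ 0.00032 -0.00026  0.03287]
```

View pics/w1.png

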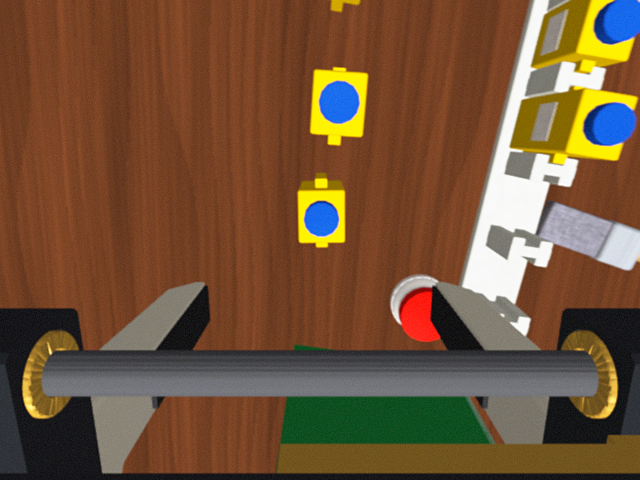

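D's cap is at pixel (321,218), which gives (0.454,-0.0546) and agrees with the top view; it is aligned with the jaws. Next I descend and grip.

>>> {"api": "move_arm", "payload": {"rows": [{"slide": [0,0,0.037],"rot": [0,0,0],"hand": 0.093},{"slide": [0,0,0.037],"rot": [0,0,0],"hand": 0.093},{"slide": [0,0,0.037],"rot": [0,0,0],"hand": 0.093},{"slide": [0,0,0.037],"rot": [0,0,0],"hand": 0.093},{"slide": [0,0,0.037],"rot": [0,0,0],"hand": 0.093},{"slide": [0,0,0.037],"rot": [0,0,0],"hand": 0.093},{"slide": [0,0,0],"rot": [0,0,0],"hand": 0.093}]}}

```text
time_s: 3.23
position: [0.4521, -0.0552, 0.055]
ee_rot: [-2.152, -2.28, 0.009]
ft_force: [0.2, 0.6, 0.3]
grip_width: 0.998
finger_force: 0.0
```

>>> {"api": "move_arm", "payload": {"rows": [{"slide": [0,0,0],"rot": [0,0,0],"hand": 0.03},{"slide": [0,0,0],"rot": [0,0,0],"hand": 0.03},{"slide": [0,0,0],"rot": [0,0,0],"hand": 0.03},{"slide": [0,0,0],"rot": [0,0,0],"hand": 0.03},{"slide": [0,0,0],"rot": [0,0,0],"hand": 0.03},{"slide": [0,0,0],"rot": [0,0,0],"hand": 0.03},{"slide": [0,0,0],"rot": [0,0,0],"hand": 0.03},{"slide": [0,0,0],"rot": [0,0,0],"hand": 0.03}], "newtons": 20}}

```text
time_s: 3.9
position: [0.4543, -0.0545, 0.0594]
ee_rot: [2.154, 2.286, 0.001]
ft_force: [0.9, -0.5, 0.4]
grip_width: 0.475
finger_force: 0.0
```

>>> {"api": "move_arm", "payload": {"rows": [{"slide": [0,0,0],"rot": [0,0,0],"hand": 0.03},{"slide": [0,0,0],"rot": [0,0,0],"hand": 0.03},{"slide": [0,0,0],"rot": [0,0,0],"hand": 0.03},{"slide": [0,0,0],"rot": [0,0,0],"hand": 0.03}]}}

```text
time_s: 4.23
position: [0.454, -0.0545, 0.0591]
ee_rot: [-2.155, -2.286, 0.001]
ft_force: [-1.0, -0.4, 3.2]
grip_width: 0.429
finger_force: 19.9
```

Run:
```python
from h import *
plan((.454,-.0546,.335,-.082),(.5146,-.298,.335,-.082),(.5146,-.298,.16,-.082))
```

```text
t 4.23 pos [ 0.454  -0.0545  0.0591] yaw 0.0593 F [-1.04 -0.41  3.19] grip 39.9 19.908973574638367
rot [-0.0003  0.0003  0.1413] rows 2.0 each [-0.0002  0.0001  0.0707]  slide [-1.000e-04  0.000e+00 -2.759e-01] rows 7.0 each [-2.000e-05  0.000e+00 -3.942e-02]
rot [0. 0. 0.] rows 0.0 each [0. 0. 0.]  slide [-0.2376  0.0803  0.    ] rows 7.0 each [-0.03395  0.01148  0.     ]
rot [0. 0. 0.] rows 0.0 each [0. 0. 0.]  slide [0.    0.    0.175] rows 5.0 each [0.    0.    0.035]
```

Gripped at 39.9 mm. I'll lift, turn and carry it.

>>> {"api": "move_arm", "payload": {"rows": [{"slide": [0,0,-0.0394],"rot": [0,0,0],"hand": 0.03},{"slide": [0,0,-0.0394],"rot": [0,0,0],"hand": 0.03},{"slide": [0,0,-0.0394],"rot": [0,0,0.0707],"hand": 0.03},{"slide": [0,0,-0.0394],"rot": [0,0,0.0707],"hand": 0.03},{"slide": [0,0,-0.0394],"rot": [0,0,0],"hand": 0.03},{"slide": [0,0,-0.0394],"rot": [0,0,0],"hand": 0.03},{"slide": [0,0,-0.0394],"rot": [0,0,0],"hand": 0.03}]}}

```text
time_s: 4.82
position: [0.4534, -0.0542, 0.3364]
ee_rot: [-2.31, -2.129, 0.0]
ft_force: [1.0, 0.0, -1.2]
grip_width: 0.428
finger_force: 19.9
```

>>> {"api": "move_arm", "payload": {"rows": [{"slide": [-0.034,0.0115,0],"rot": [0,0,0],"hand": 0.03},{"slide": [-0.034,0.0115,0],"rot": [0,0,0],"hand": 0.03},{"slide": [-0.034,0.0115,0],"rot": [0,0,0],"hand": 0.03},{"slide": [-0.034,0.0115,0],"rot": [0,0,0],"hand": 0.03},{"slide": [-0.034,0.0115,0],"rot": [0,0,0],"hand": 0.03},{"slide": [-0.034,0.0115,0],"rot": [0,0,0],"hand": 0.03},{"slide": [-0.034,0.0115,0],"rot": [0,0,0],"hand": 0.03},{"slide": [0,0,0],"rot": [0,0,0],"hand": 0.03}]}}

```text
time_s: 5.48
position: [0.5136, -0.3078, 0.332]
ee_rot: [2.322, 2.114, -0.008]
ft_force: [-1.2, -1.3, -1.6]
grip_width: 0.431
finger_force: 19.9
```

Run:
```python
from h import *
plan((.5146,-.298,.335,-.082),(.5146,-.298,.16,-.082))
f=env.grab_frame("scene");cv2.imwrite("pics/s1.png",f[60:300,120:440].repeat(2,0).repeat(2,1))
```

```text
t 5.48 pos [ 0.5136 -0.3078  0.332 ] yaw -0.0939 F [-1.23 -1.34 -1.64] grip 40.0 19.898985028266907
rot [-0.0025  0.0045 -0.0119] rows 1.0 each [-0.0025  0.0045 -0.0119]  slide [ 0.0098  0.0002 -0.003 ] rows 1.0 each [ 0.00984  0.00024 -0.00305]
rot [0. 0. 0.] rows 0.0 each [0. 0. 0.]  slide [0.    0.    0.175] rows 5.0 each [0.    0.    0.035]
```

View pics/s1.png

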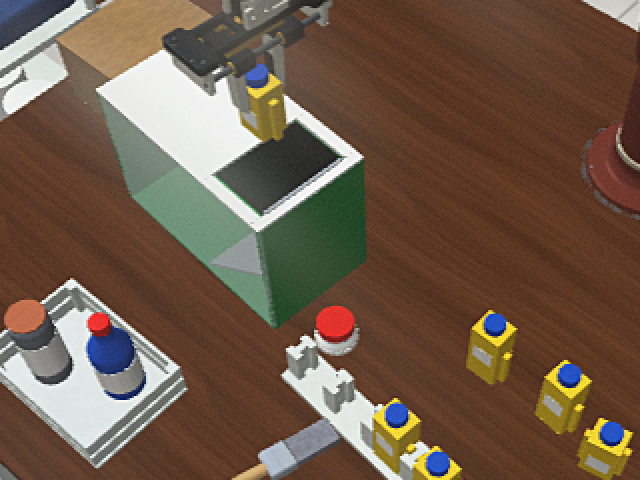

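The cartridge hangs upright above the lid, and the arm was still settling when the picture was taken. I'll let it settle.

>>> {"api": "move_arm", "payload": {"rows": [{"slide": [0,0,0],"rot": [0,0,0],"hand": 0.03},{"slide": [0,0,0],"rot": [0,0,0],"hand": 0.03},{"slide": [0,0,0],"rot": [0,0,0],"hand": 0.03},{"slide": [0,0,0],"rot": [0,0,0],"hand": 0.03}]}}

```text
time_s: 5.87
position: [0.5151, -0.2965, 0.3352]
ee_rot: [2.308, 2.131, 0.001]
ft_force: [-0.1, -0.3, -1.0]
grip_width: 0.431
finger_force: 19.9
```

>>> {"api": "move_arm", "payload": {"rows": [{"slide": [0,0,0.035],"rot": [0,0,0],"hand": 0.03},{"slide": [0,0,0.025],"rot": [0,0,0],"hand": 0.03},{"slide": [0,0,0.025],"rot": [0,0,0],"hand": 0.03},{"slide": [0,0,0.025],"rot": [0,0,0],"hand": 0.03},{"slide": [0,0,0.025],"rot": [0,0,0],"hand": 0.03},{"slide": [0,0,0.02],"rot": [0,0,0],"hand": 0.03},{"slide": [0,0,0.012],"rot": [0,0,0],"hand": 0.03},{"slide": [0,0,0.005],"rot": [0,0,0],"hand": 0.03}]}}

```text
time_s: 6.53
position: [0.5139, -0.2983, 0.1614]
ee_rot: [-2.309, -2.128, 0.003]
ft_force: [-0.2, -1.7, 0.7]
grip_width: 0.436
finger_force: 20.0
```

Run:
```python
from h import *
plan()
f=env.grab_frame("scene");cv2.imwrite("pics/s2.png",cv2.resize(f[60:230,160:320],None,fx=3.5,fy=3.5))
```

```text
t 6.53 pos [ 0.5139 -0.2983  0.1614] yaw -0.0814 F [-0.25 -1.72  0.66] grip 40.5 19.99990940093994
```

View pics/s2.png

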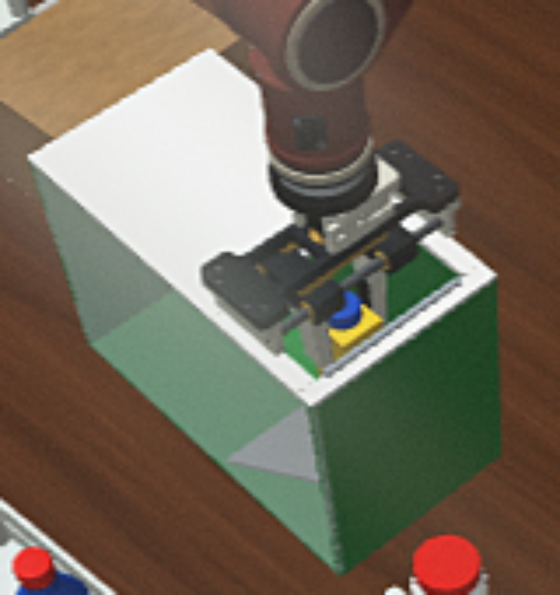

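The flap is open and the cartridge sits inside the opening, below the lid. I'll release it.

>>> {"api": "move_arm", "payload": {"rows": [{"slide": [0,0,0],"rot": [0,0,0],"hand": 0.065},{"slide": [0,0,0],"rot": [0,0,0],"hand": 0.065},{"slide": [0,0,0],"rot": [0,0,0],"hand": 0.065},{"slide": [0,0,0],"rot": [0,0,0],"hand": 0.065},{"slide": [0,0,0],"rot": [0,0,0],"hand": 0.065},{"slide": [0,0,0],"rot": [0,0,0],"hand": 0.065},{"slide": [0,0,0],"rot": [0,0,0],"hand": 0.065},{"slide": [0,0,0],"rot": [0,0,0],"hand": 0.065}]}}

```text
time_s: 7.25
position: [0.5152, -0.2979, 0.1631]
ee_rot: [2.31, 2.129, 0.001]
ft_force: [-0.4, -0.7, 2.2]
grip_width: 0.696
finger_force: 0.9
```

>>> {"api": "move_arm", "payload": {"rows": [{"slide": [0,0,-0.02],"rot": [0,0,0],"hand": 0.065},{"slide": [0,0,-0.03],"rot": [0,0,0],"hand": 0.065},{"slide": [0,0,-0.03],"rot": [0,0,0],"hand": 0.065},{"slide": [0,0,-0.035],"rot": [0,0,0],"hand": 0.093},{"slide": [0,0,-0.035],"rot": [0,0,0],"hand": 0.093},{"slide": [0,0,0],"rot": [0,0,0],"hand": 0.093},{"slide": [0,0,0],"rot": [0,0,0],"hand": 0.093},{"slide": [0,0,0],"rot": [0,0,0],"hand": 0.093}]}}

```text
time_s: 7.92
position: [0.5143, -0.2975, 0.3118]
ee_rot: [-2.308, -2.128, 0.001]
ft_force: [-0.1, -0.1, -0.3]
grip_width: 0.984
finger_force: 0.0
```

Run:
```python
from h import *
plan((.4788,.239,.313,.2),(.4788,.239,.28,.2))
f=env.grab_frame("scene");cv2.imwrite("pics/s3.png",cv2.resize(f[60:330,140:460],None,fx=2.2,fy=2.2))
g=env.grab_frame("top");cv2.imwrite("pics/t3.png",g)
for y in caps(g):print(y[0].round(1),ray("top",y[0],.088).round(4))
```

```text
t 7.92 pos [ 0.5143 -0.2975  0.3118] yaw -0.0813 F [-0.09 -0.15 -0.34] grip 91.5 0.0
rot [-0.0017 -0.0013 -0.2813] rows 3.0 each [-0.0006 -0.0004 -0.0938]  slide [ 0.5329  0.0718 -0.0012] rows 13.0 each [ 4.099e-02  5.520e-03 -9.000e-05]
rot [0. 0. 0.] rows 0.0 each [0. 0. 0.]  slide [0.    0.    0.033] rows 1.0 each [0.    0.    0.033]
[447.2 168.1] [ 0.807  -0.3183  0.088 ]
[255.1 226.2] [0.6674 0.1781 0.088 ]
[313.3 227.7] [0.6591 0.0321 0.088 ]
[284.3 228.1] [0.6603 0.1047 0.088 ]
[230.6 302.6] [0.4785 0.2375 0.088 ]
[313.4 306.7] [0.4624 0.0367 0.088 ]
[263.7 308.9] [0.4608 0.1572 0.088 ]
```

View pics/s3.png

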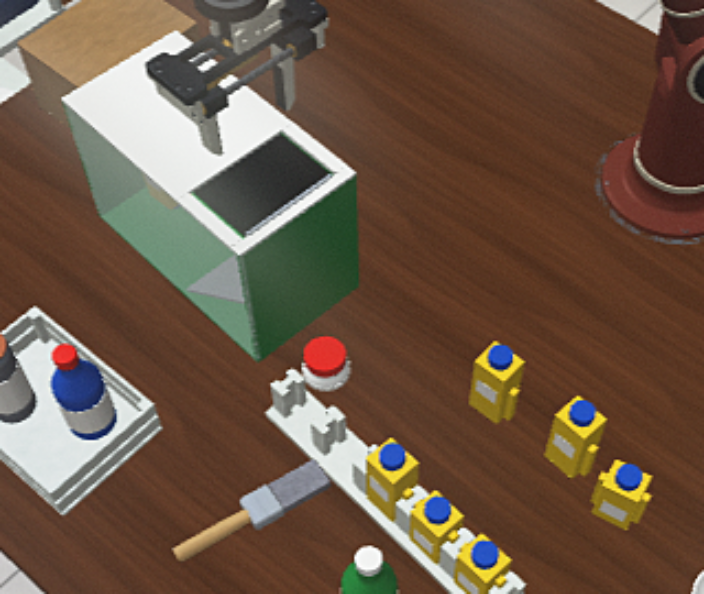

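The first cartridge is inside and the flap has shut. C has not moved, so I go to C.

>>> {"api": "move_arm", "payload": {"rows": [{"slide": [0,0,0],"rot": [0,0,-0.094],"hand": 0.093},{"slide": [0,0,0],"rot": [0,0,-0.094],"hand": 0.093},{"slide": [0,0,0],"rot": [0,0,-0.094],"hand": 0.093},{"slide": [0.041,0.0055,0],"rot": [0,0,0],"hand": 0.093},{"slide": [0.041,0.0055,0],"rot": [0,0,0],"hand": 0.093},{"slide": [0.041,0.0055,0],"rot": [0,0,0],"hand": 0.093},{"slide": [0.041,0.0055,0],"rot": [0,0,0],"hand": 0.093},{"slide": [0.041,0.0055,0],"rot": [0,0,0],"hand": 0.093}]}}

```text
time_s: 8.68
position: [0.4998, -0.09, 0.3113]
ee_rot: [-1.987, -2.43, 0.002]
ft_force: [0.4, 0.3, 0.4]
grip_width: 0.998
finger_force: 0.0
```

>>> {"api": "move_arm", "payload": {"rows": [{"slide": [0.041,0.0055,0],"rot": [0,0,0],"hand": 0.093},{"slide": [0.041,0.0055,0],"rot": [0,0,0],"hand": 0.093},{"slide": [0.041,0.0055,0],"rot": [0,0,0],"hand": 0.093},{"slide": [0.041,0.0055,0],"rot": [0,0,0],"hand": 0.093},{"slide": [0.041,0.0055,0],"rot": [0,0,0],"hand": 0.093},{"slide": [0.041,0.0055,0],"rot": [0,0,0],"hand": 0.093},{"slide": [0.041,0.0055,0],"rot": [0,0,0],"hand": 0.093},{"slide": [0.041,0.0055,0],"rot": [0,0,0],"hand": 0.093}]}}

```text
time_s: 9.35
position: [0.478, 0.2398, 0.3113]
ee_rot: [-1.988, -2.431, 0.004]
ft_force: [1.0, -0.5, 0.3]
grip_width: 1.001
finger_force: 0.0
```

>>> {"api": "move_arm", "payload": {"rows": [{"slide": [0,0,0.032],"rot": [0,0,0],"hand": 0.093},{"slide": [0,0,0],"rot": [0,0,0],"hand": 0.093},{"slide": [0,0,0],"rot": [0,0,0],"hand": 0.093},{"slide": [0,0,0],"rot": [0,0,0],"hand": 0.093},{"slide": [0,0,0],"rot": [0,0,0],"hand": 0.093}]}}

```text
time_s: 9.77
position: [0.48, 0.2374, 0.2815]
ee_rot: [1.991, 2.429, 0.002]
ft_force: [-0.2, 0.1, 0.2]
grip_width: 1.004
finger_force: 0.0
```

Run:
```python
from h import *
wrist("w2",.088);plan((.4788,.239,.059,.2))
# yaw of the cartridge in the wrist picture: min-area rect of yellow blob at cap
im=cv2.imread("pics/w2.png");h=cv2.cvtColor(im,cv2.COLOR_BGR2HSV)
m=cv2.inRange(h,(20,120,90),(35,255,255))|cv2.inRange(h,(108,180,60),(125,255,255))
m=cv2.morphologyEx(m,cv2.MORPH_OPEN,np.ones((17,17)))
for c in cv2.findContours(m,0,2)[0]:
    if cv2.contourArea(c)>900:print(cv2.minAreaRect(c))
```

```text
cap px [317. 215.] [301 199  34  34 810] world [0.4781 0.239  0.088 ]
cap px [274. 310.] [258 297  34  35 533] world [0.4572 0.1493 0.088 ]
cap px [521. 323.] [503 312  32  28 426] world [0.6741 0.1796 0.088 ]
cap px [255. 426.] [238 418  32  25 300] world [0.4604 0.0285 0.088 ]
t 9.82 pos [0.48   0.2375 0.2817] yaw 0.1974 F [-0.12  1.14  0.05] grip 93.0 0.0
rot [ 0.0017 -0.0002 -0.0026] rows 1.0 each [ 0.0017 -0.0002 -0.0026]  slide [ 0.0017 -0.0009  0.2227] rows 6.0 each [ 0.00029 -0.00015  0.03712]
((283.5, 276.5), (47.0, 45.0), 90.0)
```

>>> {"api": "move_arm", "payload": {"rows": [{"slide": [0.0015,-0.0012,0.0371],"rot": [0,0,0],"hand": 0.093},{"slide": [0,0,0.0371],"rot": [0,0,0],"hand": 0.093},{"slide": [0,0,0.0371],"rot": [0,0,0],"hand": 0.093},{"slide": [0,0,0.0371],"rot": [0,0,0],"hand": 0.093},{"slide": [0,0,0.0371],"rot": [0,0,0],"hand": 0.093},{"slide": [0,0,0.0371],"rot": [0,0,0],"hand": 0.093},{"slide": [0,0,0],"rot": [0,0,0],"hand": 0.093},{"slide": [0,0,0],"rot": [0,0,0],"hand": 0.06}]}}

```text
time_s: 10.48
position: [0.4776, 0.2388, 0.0579]
ee_rot: [-1.99, -2.43, 0.003]
ft_force: [0.2, -1.1, 0.5]
grip_width: 0.963
finger_force: 0.0
```

>>> {"api": "move_arm", "payload": {"rows": [{"slide": [0,0,0],"rot": [0,0,0],"hand": 0.03},{"slide": [0,0,0],"rot": [0,0,0],"hand": 0.03},{"slide": [0,0,0],"rot": [0,0,0],"hand": 0.03},{"slide": [0,0,0],"rot": [0,0,0],"hand": 0.03},{"slide": [0,0,0],"rot": [0,0,0],"hand": 0.03},{"slide": [0,0,0],"rot": [0,0,0],"hand": 0.03},{"slide": [0,0,0],"rot": [0,0,0],"hand": 0.03},{"slide": [0,0,0],"rot": [0,0,0],"hand": 0.03}]}}

```text
time_s: 11.15
position: [0.4776, 0.2397, 0.0584]
ee_rot: [1.988, 2.432, 0.0]
ft_force: [-0.5, -0.1, 1.7]
grip_width: 0.425
finger_force: 20.0
```

>>> {"api": "move_arm", "payload": {"rows": [{"slide": [0,0,0],"rot": [0,0,0],"hand": 0.03},{"slide": [0,0,0],"rot": [0,0,0],"hand": 0.03},{"slide": [0,0,0],"rot": [0,0,0],"hand": 0.03}]}}

```text
time_s: 11.4
position: [0.4777, 0.2397, 0.0584]
ee_rot: [1.989, 2.432, 0.0]
ft_force: [0.6, -0.0, 3.5]
grip_width: 0.43
finger_force: 20.0
```

Run:
```python
from h import *
plan((.4786,.239,.335,-.082),(.5146,-.2985,.335,-.082))
```

```text
t 11.4 pos [0.4777 0.2397 0.0584] yaw 0.2 F [ 0.58 -0.03  3.51] grip 40.0 19.99389946460724
rot [ 2.00e-04 -0.00e+00  2.82e-01] rows 3.0 each [ 0.0001 -0.      0.094 ]  slide [-0.0006  0.001  -0.2766] rows 7.0 each [-9.000e-05  1.400e-04 -3.952e-02]
rot [0. 0. 0.] rows 0.0 each [0. 0. 0.]  slide [-0.5327  0.0799  0.    ] rows 13.0 each [-0.04098  0.00615  0.     ]
```

>>> {"api": "move_arm", "payload": {"rows": [{"slide": [0,0,-0.0395],"rot": [0,0,0],"hand": 0.03},{"slide": [0,0,-0.0395],"rot": [0,0,0],"hand": 0.03},{"slide": [0,0,-0.0395],"rot": [0,0,0],"hand": 0.03},{"slide": [0,0,-0.0395],"rot": [0,0,0],"hand": 0.03},{"slide": [0,0,-0.0395],"rot": [0,0,0.094],"hand": 0.03},{"slide": [0,0,-0.0395],"rot": [0,0,0.094],"hand": 0.03},{"slide": [0,0,-0.0395],"rot": [0,0,0.094],"hand": 0.03}]}}

```text
time_s: 11.98
position: [0.4768, 0.2392, 0.3362]
ee_rot: [-2.315, -2.123, 0.001]
ft_force: [1.1, 0.8, -0.7]
grip_width: 0.429
finger_force: 20.0
```

>>> {"api": "move_arm", "payload": {"rows": [{"slide": [-0.038,0.0058,0],"rot": [0,0,0],"hand": 0.03},{"slide": [-0.038,0.0058,0],"rot": [0,0,0],"hand": 0.03},{"slide": [-0.038,0.0058,0],"rot": [0,0,0],"hand": 0.03},{"slide": [-0.038,0.0058,0],"rot": [0,0,0],"hand": 0.03},{"slide": [-0.038,0.0058,0],"rot": [0,0,0],"hand": 0.03},{"slide": [-0.038,0.0058,0],"rot": [0,0,0],"hand": 0.03},{"slide": [-0.038,0.0058,0],"rot": [0,0,0],"hand": 0.03},{"slide": [-0.038,0.0058,0],"rot": [0,0,0],"hand": 0.03}]}}

```text
time_s: 12.65
position: [0.4982, -0.069, 0.3342]
ee_rot: [-2.31, -2.128, 0.001]
ft_force: [1.1, -0.0, -1.5]
grip_width: 0.43
finger_force: 20.0
```

>>> {"api": "move_arm", "payload": {"rows": [{"slide": [-0.038,0.0058,0],"rot": [0,0,0],"hand": 0.03},{"slide": [-0.038,0.0058,0],"rot": [0,0,0],"hand": 0.03},{"slide": [-0.038,0.0058,0],"rot": [0,0,0],"hand": 0.03},{"slide": [-0.038,0.0058,0],"rot": [0,0,0],"hand": 0.03},{"slide": [-0.038,0.0058,0],"rot": [0,0,0],"hand": 0.03},{"slide": [-0.0391,0.0058,0],"rot": [0,0,0],"hand": 0.03},{"slide": [0,0,0],"rot": [0,0,0],"hand": 0.03},{"slide": [0,0,0],"rot": [0,0,0],"hand": 0.03}]}}

```text
time_s: 13.32
position: [0.5135, -0.3014, 0.3327]
ee_rot: [-2.315, -2.12, 0.002]
ft_force: [0.4, 1.4, -1.5]
grip_width: 0.427
finger_force: 20.0
```

>>> {"api": "move_arm", "payload": {"rows": [{"slide": [0,0,0],"rot": [0,0,0],"hand": 0.03},{"slide": [0,0,0],"rot": [0,0,0],"hand": 0.03},{"slide": [0,0,0],"rot": [0,0,0],"hand": 0.03},{"slide": [0,0,0],"rot": [0,0,0],"hand": 0.03}]}}

```text
time_s: 13.65
position: [0.5152, -0.2967, 0.335]
ee_rot: [2.308, 2.132, 0.001]
ft_force: [-1.0, -1.4, -0.8]
grip_width: 0.431
finger_force: 20.0
```

Same pose as before; I'll repeat the insertion.

>>> {"api": "move_arm", "payload": {"rows": [{"slide": [0,0,0.035],"rot": [0,0,0],"hand": 0.03},{"slide": [0,0,0.025],"rot": [0,0,0],"hand": 0.03},{"slide": [0,0,0.025],"rot": [0,0,0],"hand": 0.03},{"slide": [0,0,0.025],"rot": [0,0,0],"hand": 0.03},{"slide": [0,0,0.025],"rot": [0,0,0],"hand": 0.03},{"slide": [0,0,0.02],"rot": [0,0,0],"hand": 0.03},{"slide": [0,0,0.012],"rot": [0,0,0],"hand": 0.03},{"slide": [0,0,0.005],"rot": [0,0,0],"hand": 0.03}]}}

```text
time_s: 14.32
position: [0.5139, -0.2985, 0.1611]
ee_rot: [-2.309, -2.128, 0.003]
ft_force: [0.6, -1.3, -0.3]
grip_width: 0.426
finger_force: 20.0
```

>>> {"api": "move_arm", "payload": {"rows": [{"slide": [0,0,0],"rot": [0,0,0],"hand": 0.065},{"slide": [0,0,0],"rot": [0,0,0],"hand": 0.065},{"slide": [0,0,0],"rot": [0,0,0],"hand": 0.065},{"slide": [0,0,0],"rot": [0,0,0],"hand": 0.065},{"slide": [0,0,0],"rot": [0,0,0],"hand": 0.065},{"slide": [0,0,0],"rot": [0,0,0],"hand": 0.065},{"slide": [0,0,0],"rot": [0,0,0],"hand": 0.065},{"slide": [0,0,0],"rot": [0,0,0],"hand": 0.065}]}}

```text
time_s: 14.98
position: [0.5154, -0.298, 0.1631]
ee_rot: [2.31, 2.128, 0.002]
ft_force: [1.0, -1.1, 1.5]
grip_width: 0.699
finger_force: 0.9
```

>>> {"api": "move_arm", "payload": {"rows": [{"slide": [0,0,-0.02],"rot": [0,0,0],"hand": 0.065},{"slide": [0,0,-0.03],"rot": [0,0,0],"hand": 0.065},{"slide": [0,0,-0.03],"rot": [0,0,0],"hand": 0.065},{"slide": [0,0,-0.035],"rot": [0,0,0],"hand": 0.093},{"slide": [0,0,-0.035],"rot": [0,0,0],"hand": 0.093},{"slide": [0,0,0],"rot": [0,0,0],"hand": 0.093},{"slide": [0,0,0],"rot": [0,0,0],"hand": 0.093},{"slide": [0,0,0],"rot": [0,0,0],"hand": 0.093}]}}

```text
time_s: 15.65
position: [0.5143, -0.2976, 0.3117]
ee_rot: [-2.308, -2.128, 0.001]
ft_force: [-0.8, 0.2, -0.7]
grip_width: 0.984
finger_force: 0.0
```

Run:
```python
from h import *
plan((.665,.178,.313,-.099))
f=env.grab_frame("scene");cv2.imwrite("pics/s4.png",cv2.resize(f[60:330,140:460],None,fx=2.2,fy=2.2))
```

```text
t 15.65 pos [ 0.5143 -0.2976  0.3117] yaw -0.0813 F [-0.8   0.18 -0.73] grip 91.5 0.0
rot [-0.0019 -0.0011  0.0177] rows 1.0 each [-0.0019 -0.0011  0.0177]  slide [ 0.4882  0.103  -0.0013] rows 13.0 each [ 0.03755  0.00792 -0.0001 ]
```

View pics/s4.png

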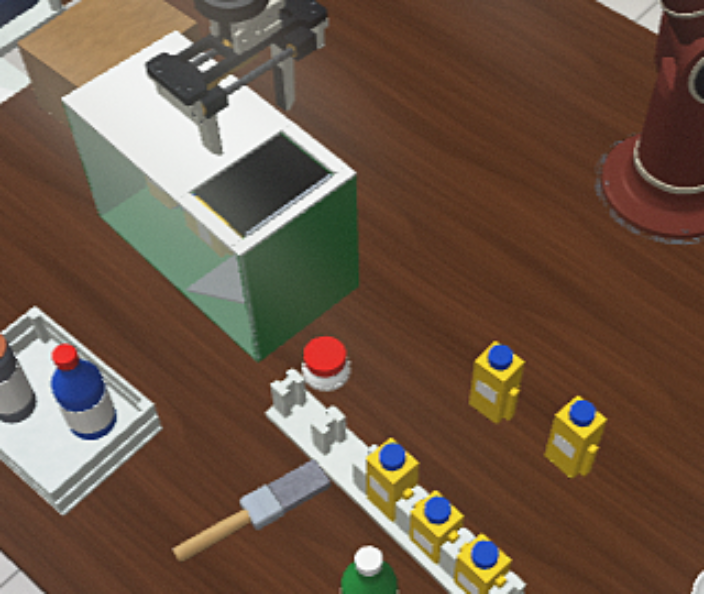

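The second is inside and the flap is shut. Yellow shows near the chute end, so I'll check it again before the next insertion. On to holder cartridge A.

>>> {"api": "move_arm", "payload": {"rows": [{"slide": [0.0375,0.0079,0],"rot": [0,0,0.0177],"hand": 0.093},{"slide": [0.0375,0.0079,0],"rot": [0,0,0],"hand": 0.093},{"slide": [0.0375,0.0079,0],"rot": [0,0,0],"hand": 0.093},{"slide": [0.0375,0.0079,0],"rot": [0,0,0],"hand": 0.093},{"slide": [0.0375,0.0079,0],"rot": [0,0,0],"hand": 0.093},{"slide": [0.0375,0.0079,0],"rot": [0,0,0],"hand": 0.093},{"slide": [0.0375,0.0079,0],"rot": [0,0,0],"hand": 0.093},{"slide": [0.0375,0.0079,0],"rot": [0,0,0],"hand": 0.093}]}}

```text
time_s: 16.37
position: [0.6063, -0.0042, 0.3106]
ee_rot: [-2.327, -2.106, 0.005]
ft_force: [0.2, -0.4, 0.2]
grip_width: 0.998
finger_force: 0.0
```

>>> {"api": "move_arm", "payload": {"rows": [{"slide": [0.0375,0.0079,0],"rot": [0,0,0],"hand": 0.093},{"slide": [0.0375,0.0079,0],"rot": [0,0,0],"hand": 0.093},{"slide": [0.0375,0.0079,0],"rot": [0,0,0],"hand": 0.093},{"slide": [0.0375,0.0079,0],"rot": [0,0,0],"hand": 0.093},{"slide": [0.0375,0.0079,0],"rot": [0,0,0],"hand": 0.093},{"slide": [0,0,0.01],"rot": [0,0,0],"hand": 0.093},{"slide": [0,0,0],"rot": [0,0,0],"hand": 0.093},{"slide": [0,0,0],"rot": [0,0,0],"hand": 0.093}]}}

```text
time_s: 17.03
position: [0.6641, 0.1759, 0.3]
ee_rot: [-2.328, -2.108, 0.008]
ft_force: [0.8, -0.1, -0.5]
grip_width: 0.997
finger_force: 0.0
```

>>> {"api": "move_arm", "payload": {"rows": [{"slide": [0,0,0],"rot": [0,0,0],"hand": 0.093},{"slide": [0,0,0],"rot": [0,0,0],"hand": 0.093},{"slide": [0,0,0],"rot": [0,0,0],"hand": 0.093}]}}

```text
time_s: 17.28
position: [0.6652, 0.175, 0.3033]
ee_rot: [2.331, 2.104, 0.001]
ft_force: [-0.3, 0.7, -0.5]
grip_width: 1.001
finger_force: 0.0
```

Run:
```python
from h import *
wrist("w3",.1);plan((.665,.178,.2,-.099),(.665,.178,.074,-.099))
a=env.grab_frame("scene");b=env.grab_frame("top")
w=cv2.imread("pics/w3.png")
im=np.zeros((560,800,3),np.uint8);im[:280,:330]=cv2.resize(a[80:220,160:325],None,fx=2,fy=2);im[:280,400:800]=cv2.resize(b[225:325,410:553],(400,280));im[280:560,:373]=cv2.resize(w,(373,280))
cv2.imwrite("pics/m5.png",im)
```

```text
cap px [318. 212.] [303 197  32  33 562] world [0.6648 0.1784 0.1   ]
cap px [ 81. 265.] [ 61 250  41  33 909] world [0.4535 0.1521 0.1   ]
cap px [317. 287.] [304 277  31  30 363] world [0.6573 0.1111 0.1   ]
t 17.33 pos [0.6652 0.1753 0.3034] yaw -0.1018 F [ 0.64 -0.34 -0.81] grip 92.9 0.0
rot [ 0.001   0.0001 -0.0028] rows 1.0 each [ 0.001   0.0001 -0.0028]  slide [ 0.0027 -0.0005  0.1034] rows 3.0 each [ 0.0009  -0.00015  0.03445]
rot [0. 0. 0.] rows 0.0 each [0. 0. 0.]  slide [0.    0.    0.126] rows 4.0 each [0.     0.     0.0315]
```

View pics/m5.png

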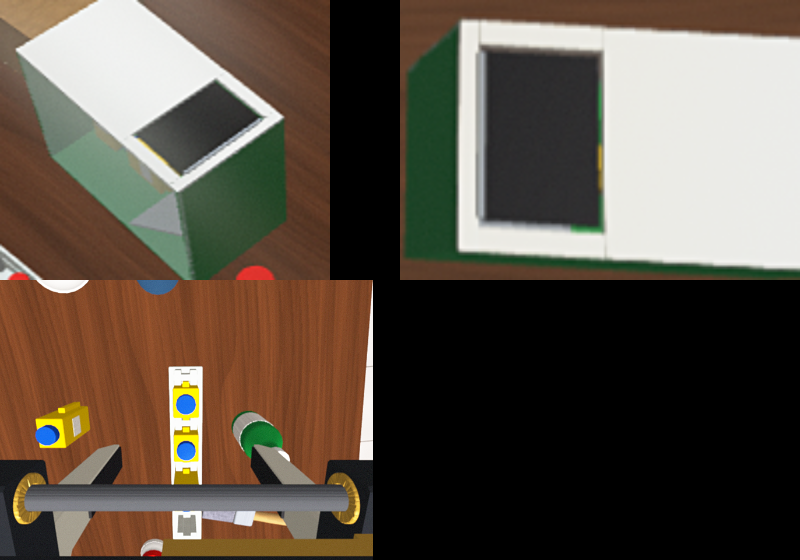

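A's cap measures (0.6648, 0.1784), as expected. The flap is level, with one cartridge visible just past the opening. I'll descend on A carefully.

>>> {"api": "move_arm", "payload": {"rows": [{"slide": [0.003,-0.0005,0.034],"rot": [0,0,0],"hand": 0.093},{"slide": [0,0,0.034],"rot": [0,0,0],"hand": 0.093},{"slide": [0,0,0.034],"rot": [0,0,0],"hand": 0.093},{"slide": [0,0,0.034],"rot": [0,0,0],"hand": 0.093},{"slide": [0,0,0.034],"rot": [0,0,0],"hand": 0.093},{"slide": [0,0,0.034],"rot": [0,0,0],"hand": 0.093},{"slide": [0,0,0.025],"rot": [0,0,0],"hand": 0.093},{"slide": [0,0,0],"rot": [0,0,0],"hand": 0.093}]}}

```text
time_s: 18.1
position: [0.6607, 0.1775, 0.0674]
ee_rot: [-2.326, -2.105, 0.018]
ft_force: [-1.2, -0.5, -1.0]
grip_width: 1.002
finger_force: 0.0
```

>>> {"api": "move_arm", "payload": {"rows": [{"slide": [0,0,0],"rot": [0,0,0],"hand": 0.05},{"slide": [0,0,0],"rot": [0,0,0],"hand": 0.05},{"slide": [0,0,0],"rot": [0,0,0],"hand": 0.05},{"slide": [0,0,0],"rot": [0,0,0],"hand": 0.05},{"slide": [0,0,0],"rot": [0,0,0],"hand": 0.05},{"slide": [0,0,0],"rot": [0,0,0],"hand": 0.05},{"slide": [0,0,0],"rot": [0,0,0],"hand": 0.05},{"slide": [0,0,0],"rot": [0,0,0],"hand": 0.05}]}}

```text
time_s: 18.77
position: [0.6648, 0.1797, 0.074]
ee_rot: [2.329, 2.108, 0.001]
ft_force: [0.0, -0.2, 0.3]
grip_width: 0.548
finger_force: 0.0
```

Run:
```python
from h import *
plan((.6648,.178,.074,-.099))
# where rays through patches inside the box lie, box frame
for uv in((210,147),(232,162)):
    for z in(.03,.06,.1):
        X=ray("scene",uv,z)[:2]-[.5068,-.3928];c,s=np.cos(-.082),np.sin(-.082);print(uv,z,(np.array([[c,s],[-s,c]])@X).round(3))
```

```text
t 18.77 pos [0.6648 0.1797 0.074 ] yaw -0.0998 F [ 0.01 -0.15  0.3 ] grip 50.9 0.0
rot [ 0.0004 -0.0001 -0.0008] rows 1.0 each [ 0.0004 -0.0001 -0.0008]  slide [-0.0017  0.0002 -0.    ] rows 1.0 each [-1.73e-03  1.90e-04 -1.00e-05]
(210, 147) 0.03 [ 0.017 -0.126]
(210, 147) 0.06 [ 0.03  -0.101]
(210, 147) 0.1 [ 0.048 -0.067]
(232, 162) 0.03 [ 0.007 -0.033]
(232, 162) 0.06 [ 0.02  -0.011]
(232, 162) 0.1 [0.038 0.02 ]
```

>>> {"api": "move_arm", "payload": {"rows": [{"slide": [-0.0015,0,0],"rot": [0,0,0],"hand": 0.03},{"slide": [0,0,0],"rot": [0,0,0],"hand": 0.03},{"slide": [0,0,0],"rot": [0,0,0],"hand": 0.03},{"slide": [0,0,0],"rot": [0,0,0],"hand": 0.03},{"slide": [0,0,0],"rot": [0,0,0],"hand": 0.03},{"slide": [0,0,0],"rot": [0,0,0],"hand": 0.03},{"slide": [0,0,0],"rot": [0,0,0],"hand": 0.03},{"slide": [0,0,0],"rot": [0,0,0],"hand": 0.03}], "newtons": 20}}

```text
time_s: 19.43
position: [0.6645, 0.1782, 0.0736]
ee_rot: [-2.329, -2.108, 0.0]
ft_force: [-0.1, -0.4, -0.5]
grip_width: 0.43
finger_force: 20.0
```

>>> {"api": "move_arm", "payload": {"rows": [{"slide": [0,0,-0.01],"rot": [0,0,0],"hand": 0.03},{"slide": [0,0,-0.01],"rot": [0,0,0],"hand": 0.03},{"slide": [0,0,-0.01],"rot": [0,0,0],"hand": 0.03}]}}

```text
time_s: 19.68
position: [0.6646, 0.1788, 0.1049]
ee_rot: [-2.329, -2.108, -0.001]
ft_force: [-0.1, -0.3, -0.8]
grip_width: 0.426
finger_force: 20.0
```

No binding. I continue straight up, then carry.

>>> {"api": "move_arm", "payload": {"rows": [{"slide": [0,0,-0.015],"rot": [0,0,0],"hand": 0.03},{"slide": [0,0,-0.02],"rot": [0,0,0],"hand": 0.03},{"slide": [0,0,-0.03],"rot": [0,0,0],"hand": 0.03},{"slide": [0,0,-0.035],"rot": [0,0,0],"hand": 0.03},{"slide": [0,0,-0.035],"rot": [0,0,0],"hand": 0.03},{"slide": [0,0,-0.035],"rot": [0,0,0],"hand": 0.03},{"slide": [0,0,-0.035],"rot": [0,0,0],"hand": 0.03},{"slide": [0,0,-0.03],"rot": [0,0,0],"hand": 0.03}]}}

```text
time_s: 20.35
position: [0.6643, 0.1788, 0.3433]
ee_rot: [2.328, 2.108, 0.007]
ft_force: [1.4, 0.5, 0.6]
grip_width: 0.433
finger_force: 20.0
```

Run:
```python
from h import *
plan((.5146,-.2975,.34,-.082))
```

```text
t 20.35 pos [0.6643 0.1788 0.3433] yaw -0.0991 F [1.36 0.53 0.65] grip 40.3 19.97441679239273
rot [ 0.0036 -0.0024 -0.0171] rows 1.0 each [ 0.0036 -0.0024 -0.0171]  slide [-0.487  -0.1102  0.0033] rows 13.0 each [-0.03746 -0.00848  0.00026]
```

>>> {"api": "move_arm", "payload": {"rows": [{"slide": [0,0,0],"rot": [0,0,-0.0171],"hand": 0.03},{"slide": [-0.0375,-0.0085,0],"rot": [0,0,0],"hand": 0.03},{"slide": [-0.0375,-0.0085,0],"rot": [0,0,0],"hand": 0.03},{"slide": [-0.0375,-0.0085,0],"rot": [0,0,0],"hand": 0.03},{"slide": [-0.0375,-0.0085,0],"rot": [0,0,0],"hand": 0.03},{"slide": [-0.0375,-0.0085,0],"rot": [0,0,0],"hand": 0.03},{"slide": [-0.0375,-0.0085,0],"rot": [0,0,0],"hand": 0.03},{"slide": [-0.0375,-0.0085,0],"rot": [0,0,0],"hand": 0.03}]}}

```text
time_s: 21.02
position: [0.5824, -0.0797, 0.3393]
ee_rot: [2.31, 2.129, 0.001]
ft_force: [0.3, -0.6, -1.0]
grip_width: 0.428
finger_force: 20.0
```

>>> {"api": "move_arm", "payload": {"rows": [{"slide": [-0.0375,-0.0085,0],"rot": [0,0,0],"hand": 0.03},{"slide": [-0.0375,-0.0085,0],"rot": [0,0,0],"hand": 0.03},{"slide": [-0.0375,-0.0085,0],"rot": [0,0,0],"hand": 0.03},{"slide": [-0.0375,-0.0085,0],"rot": [0,0,0],"hand": 0.03},{"slide": [-0.0375,-0.0085,0],"rot": [0,0,0],"hand": 0.03},{"slide": [-0.037,-0.0082,0],"rot": [0,0,0],"hand": 0.03},{"slide": [0,0,0],"rot": [0,0,0],"hand": 0.03},{"slide": [0,0,0],"rot": [0,0,0],"hand": 0.03}]}}

```text
time_s: 21.68
position: [0.5128, -0.301, 0.3385]
ee_rot: [-2.318, -2.121, 0.002]
ft_force: [0.4, 0.8, -0.8]
grip_width: 0.432
finger_force: 20.0
```

>>> {"api": "move_arm", "payload": {"rows": [{"slide": [0,0,0],"rot": [0,0,0],"hand": 0.03},{"slide": [0,0,0],"rot": [0,0,0],"hand": 0.03},{"slide": [0,0,0],"rot": [0,0,0],"hand": 0.03},{"slide": [0,0,0],"rot": [0,0,0],"hand": 0.03},{"slide": [0,0,0],"rot": [0,0,0],"hand": 0.03}]}}

```text
time_s: 22.1
position: [0.515, -0.2968, 0.3388]
ee_rot: [2.309, 2.13, 0.0]
ft_force: [0.1, -0.4, -0.8]
grip_width: 0.431
finger_force: 20.0
```

>>> {"api": "move_arm", "payload": {"rows": [{"slide": [0,0,0.035],"rot": [0,0,0],"hand": 0.03},{"slide": [0,0,0.025],"rot": [0,0,0],"hand": 0.03},{"slide": [0,0,0.025],"rot": [0,0,0],"hand": 0.03},{"slide": [0,0,0.025],"rot": [0,0,0],"hand": 0.03},{"slide": [0,0,0.02],"rot": [0,0,0],"hand": 0.03},{"slide": [0,0,0.015],"rot": [0,0,0],"hand": 0.03}]}}

```text
time_s: 22.6
position: [0.5144, -0.2988, 0.1926]
ee_rot: [2.31, 2.127, -0.002]
ft_force: [-0.3, -1.1, 0.6]
grip_width: 0.431
finger_force: 20.0
```

>>> {"api": "move_arm", "payload": {"rows": [{"slide": [0,0,0.015],"rot": [0,0,0],"hand": 0.03},{"slide": [0,0,0.01],"rot": [0,0,0],"hand": 0.03},{"slide": [0,0,0.005],"rot": [0,0,0],"hand": 0.03}]}}

```text
time_s: 22.85
position: [0.5141, -0.2985, 0.1625]
ee_rot: [-2.311, -2.127, 0.002]
ft_force: [-0.7, -0.8, 0.1]
grip_width: 0.428
finger_force: 20.0
```

>>> {"api": "move_arm", "payload": {"rows": [{"slide": [0,0,0],"rot": [0,0,0],"hand": 0.065},{"slide": [0,0,0],"rot": [0,0,0],"hand": 0.065},{"slide": [0,0,0],"rot": [0,0,0],"hand": 0.065},{"slide": [0,0,0],"rot": [0,0,0],"hand": 0.065},{"slide": [0,0,0],"rot": [0,0,0],"hand": 0.065},{"slide": [0,0,0],"rot": [0,0,0],"hand": 0.065},{"slide": [0,0,0],"rot": [0,0,0],"hand": 0.065},{"slide": [0,0,0],"rot": [0,0,0],"hand": 0.065}]}}

```text
time_s: 23.52
position: [0.515, -0.2977, 0.1641]
ee_rot: [2.31, 2.128, 0.001]
ft_force: [0.6, -0.8, 2.0]
grip_width: 0.699
finger_force: 0.9
```

Run:
```python
from h import *
plan()
f=env.grab_frame("scene");w=env.grab_frame("wrist")
cv2.imwrite("pics/s6.png",np.hstack([cv2.resize(f[60:240,150:320],(420,445)),cv2.resize(w[200:],(380,445))]))
```

```text
t 23.52 pos [ 0.515  -0.2977  0.1641] yaw -0.0823 F [ 0.59 -0.77  1.95] grip 65.0 0.884674401168013
```

View pics/s6.png

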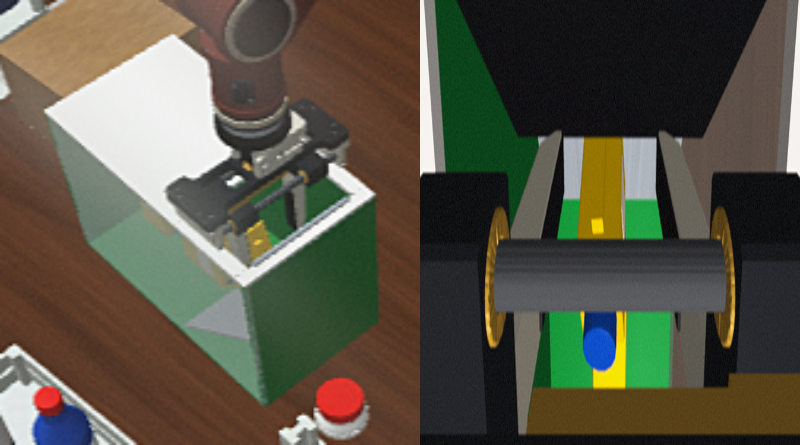

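The third was released and has tipped onto the chute with its cap toward -y. I'll retract and check that the flap shuts.

>>> {"api": "move_arm", "payload": {"rows": [{"slide": [0,0,-0.02],"rot": [0,0,0],"hand": 0.065},{"slide": [0,0,-0.03],"rot": [0,0,0],"hand": 0.065},{"slide": [0,0,-0.03],"rot": [0,0,0],"hand": 0.065},{"slide": [0,0,-0.035],"rot": [0,0,0],"hand": 0.093},{"slide": [0,0,-0.035],"rot": [0,0,0],"hand": 0.093},{"slide": [0,0,0],"rot": [0,0,0],"hand": 0.093},{"slide": [0,0,0],"rot": [0,0,0],"hand": 0.093},{"slide": [0,0,0],"rot": [0,0,0],"hand": 0.093}]}}

```text
time_s: 24.28
position: [0.514, -0.2973, 0.3126]
ee_rot: [-2.309, -2.127, 0.001]
ft_force: [0.4, -0.1, 0.1]
grip_width: 0.98
finger_force: 0.0
```

Run:
```python
from h import *
plan((.6575,.1055,.303,-.099))
f=env.grab_frame("scene");w=env.grab_frame("top")
cv2.imwrite("pics/s7.png",np.hstack([cv2.resize(f[60:240,150:320],(420,445)),cv2.resize(w[225:340,405:503],(379,445))]))
```

```text
t 24.28 pos [ 0.514  -0.2973  0.3126] yaw -0.082 F [ 0.36 -0.14  0.12] grip 91.1 0.0
rot [-0.002  -0.0011  0.017 ] rows 1.0 each [-0.002  -0.0011  0.017 ]  slide [0.415  0.103  0.0096] rows 11.0 each [0.03773 0.00937 0.00088]
```

View pics/s7.png

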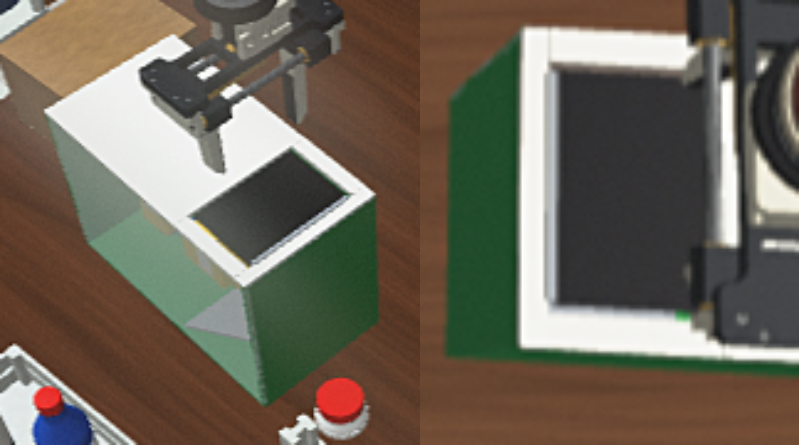

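The flap is shut, with the third cartridge leaning toward -y inside. Last one is B. I'll watch the force carefully on its insertion.

>>> {"api": "move_arm", "payload": {"rows": [{"slide": [0.0377,0.0094,0],"rot": [0,0,0.017],"hand": 0.093},{"slide": [0.0377,0.0094,0],"rot": [0,0,0],"hand": 0.093},{"slide": [0.0377,0.0094,0],"rot": [0,0,0],"hand": 0.093},{"slide": [0.0377,0.0094,0],"rot": [0,0,0],"hand": 0.093},{"slide": [0.0377,0.0094,0],"rot": [0,0,0],"hand": 0.093},{"slide": [0.0377,0.0094,0],"rot": [0,0,0],"hand": 0.093},{"slide": [0.0377,0.0094,0],"rot": [0,0,0],"hand": 0.093},{"slide": [0.0377,0.0094,0],"rot": [0,0,0],"hand": 0.093}]}}

```text
time_s: 25.05
position: [0.6184, -0.0034, 0.3119]
ee_rot: [-2.327, -2.107, 0.004]
ft_force: [1.1, 0.1, 0.3]
grip_width: 0.999
finger_force: 0.0
```

>>> {"api": "move_arm", "payload": {"rows": [{"slide": [0.0377,0.0094,0],"rot": [0,0,0],"hand": 0.093},{"slide": [0.0377,0.0094,0],"rot": [0,0,0],"hand": 0.093},{"slide": [0.0377,0.0094,0],"rot": [0,0,0],"hand": 0.093},{"slide": [0,0,0.01],"rot": [0,0,0],"hand": 0.093},{"slide": [0,0,0],"rot": [0,0,0],"hand": 0.093},{"slide": [0,0,0],"rot": [0,0,0],"hand": 0.093},{"slide": [0,0,0],"rot": [0,0,0],"hand": 0.093},{"slide": [0,0,0],"rot": [0,0,0],"hand": 0.093}]}}

```text
time_s: 25.72
position: [0.6582, 0.1023, 0.3038]
ee_rot: [2.332, 2.104, -0.001]
ft_force: [-0.2, -0.8, -1.3]
grip_width: 0.999
finger_force: 0.0
```

Run:
```python
from h import *
wrist("w4",.1);plan((.6574,.1055,.078,-.099))
c,s=np.cos(-.082),np.sin(-.082)
f=env.grab_frame("scene");cv2.imwrite("pics/s8.png",f)
g=env.grab_frame("top")
for y in caps(g):print(y[0].round(1))
# yellow inside flap gap / through clear wall
h=cv2.cvtColor(f[100:230,165:270],cv2.COLOR_BGR2HSV);m=cv2.inRange(h,(15,60,60),(35,255,255))
n,l,st,ce=cv2.connectedComponentsWithStats(m)
for i in range(1,n):
    if st[i,4]>8:print("yellow",st[i][:5]+[165,100,0,0,0])
```

```text
cap px [ 68. 180.] [  47  163   43   35 1186] world [0.4533 0.1537 0.1   ]
cap px [319. 212.] [303 196  33  33 847] world [0.6584 0.1051 0.1   ]
cap px [319. 302.] [303 286  33  34 856] world [0.6501 0.0235 0.1   ]
cap px [104. 314.] [ 85 297  38  34 960] world [0.455  0.0321 0.1   ]
t 25.77 pos [0.6582 0.1026 0.3041] yaw -0.1025 F [ 0.19 -0.15 -1.08] grip 93.1 0.0
rot [ 0.0006  0.0007 -0.0035] rows 1.0 each [ 0.0006  0.0007 -0.0035]  slide [ 0.0028 -0.0011  0.2261] rows 6.0 each [ 0.00047 -0.00019  0.03768]
[447.2 168.1]
[263.7 309. ]
yellow [165 100   8  17  56]
yellow [229 149  22  20  40]
```

>>> {"api": "move_arm", "payload": {"rows": [{"slide": [0.0028,-0.0004,0.037],"rot": [0,0,0],"hand": 0.093},{"slide": [0,0,0.037],"rot": [0,0,0],"hand": 0.093},{"slide": [0,0,0.037],"rot": [0,0,0],"hand": 0.093},{"slide": [0,0,0.035],"rot": [0,0,0],"hand": 0.093},{"slide": [0,0,0.03],"rot": [0,0,0],"hand": 0.093},{"slide": [0,0,0.025],"rot": [0,0,0],"hand": 0.093},{"slide": [0,0,0.015],"rot": [0,0,0],"hand": 0.093},{"slide": [0,0,0.01],"rot": [0,0,0],"hand": 0.093}]}}

```text
time_s: 26.53
position: [0.6569, 0.1063, 0.0755]
ee_rot: [-2.329, -2.106, 0.005]
ft_force: [-0.1, -0.7, 0.2]
grip_width: 0.995
finger_force: 0.0
```

>>> {"api": "move_arm", "payload": {"rows": [{"slide": [0,0,0],"rot": [0,0,0],"hand": 0.05},{"slide": [0,0,0],"rot": [0,0,0],"hand": 0.05},{"slide": [0,0,0],"rot": [0,0,0],"hand": 0.05},{"slide": [0,0,0],"rot": [0,0,0],"hand": 0.05},{"slide": [0,0,0],"rot": [0,0,0],"hand": 0.05},{"slide": [0,0,0],"rot": [0,0,0],"hand": 0.05},{"slide": [0,0,0],"rot": [0,0,0],"hand": 0.05},{"slide": [0,0,0],"rot": [0,0,0],"hand": 0.05}]}}

```text
time_s: 27.2
position: [0.6581, 0.1075, 0.078]
ee_rot: [2.329, 2.108, 0.001]
ft_force: [-0.6, 0.8, -0.1]
grip_width: 0.544
finger_force: 0.0
```

>>> {"api": "move_arm", "payload": {"rows": [{"slide": [0,0,0],"rot": [0,0,0],"hand": 0.03},{"slide": [0,0,0],"rot": [0,0,0],"hand": 0.03},{"slide": [0,0,0],"rot": [0,0,0],"hand": 0.03},{"slide": [0,0,0],"rot": [0,0,0],"hand": 0.03},{"slide": [0,0,0],"rot": [0,0,0],"hand": 0.03},{"slide": [0,0,0],"rot": [0,0,0],"hand": 0.03}], "newtons": 20}}

```text
time_s: 27.7
position: [0.6579, 0.1075, 0.0777]
ee_rot: [-2.329, -2.108, -0.0]
ft_force: [0.0, -0.3, -0.5]
grip_width: 0.43
finger_force: 20.0
```

>>> {"api": "move_arm", "payload": {"rows": [{"slide": [0,0,-0.01],"rot": [0,0,0],"hand": 0.03},{"slide": [0,0,-0.01],"rot": [0,0,0],"hand": 0.03},{"slide": [0,0,-0.01],"rot": [0,0,0],"hand": 0.03}]}}

```text
time_s: 27.95
position: [0.6581, 0.1076, 0.1088]
ee_rot: [2.329, 2.108, 0.001]
ft_force: [-0.2, 0.8, -0.6]
grip_width: 0.43
finger_force: 20.0
```

>>> {"api": "move_arm", "payload": {"rows": [{"slide": [0,0,-0.015],"rot": [0,0,0],"hand": 0.03},{"slide": [0,0,-0.02],"rot": [0,0,0],"hand": 0.03},{"slide": [0,0,-0.03],"rot": [0,0,0],"hand": 0.03},{"slide": [0,0,-0.035],"rot": [0,0,0],"hand": 0.03},{"slide": [0,0,-0.035],"rot": [0,0,0],"hand": 0.03},{"slide": [0,0,-0.035],"rot": [0,0,0],"hand": 0.03},{"slide": [0,0,-0.035],"rot": [0,0,0],"hand": 0.03},{"slide": [0,0,-0.03],"rot": [0,0,0],"hand": 0.03}]}}

```text
time_s: 28.62
position: [0.6578, 0.1077, 0.3472]
ee_rot: [2.328, 2.107, 0.006]
ft_force: [0.7, -1.8, 0.2]
grip_width: 0.427
finger_force: 20.0
```

Run:
```python
from h import *
plan((.5146,-.2975,.343,-.082),pos=(.658,.1075,.343))
```

```text
t 28.62 pos [0.658  0.1075 0.343 ] yaw -0.0994 F [ 0.69 -1.75  0.18] grip 39.7 19.98673975467682
rot [ 0.0038 -0.0016 -0.0174] rows 1.0 each [ 0.0038 -0.0016 -0.0174]  slide [-0.4154 -0.1097  0.    ] rows 11.0 each [-0.03776 -0.00998  0.     ]
```

>>> {"api": "move_arm", "payload": {"rows": [{"slide": [0,0,0],"rot": [0,0,-0.0171],"hand": 0.03},{"slide": [-0.0378,-0.01,0],"rot": [0,0,0],"hand": 0.03},{"slide": [-0.0378,-0.01,0],"rot": [0,0,0],"hand": 0.03},{"slide": [-0.0378,-0.01,0],"rot": [0,0,0],"hand": 0.03},{"slide": [-0.0378,-0.01,0],"rot": [0,0,0],"hand": 0.03},{"slide": [-0.0378,-0.01,0],"rot": [0,0,0],"hand": 0.03},{"slide": [-0.0378,-0.01,0],"rot": [0,0,0],"hand": 0.03},{"slide": [-0.0378,-0.01,0],"rot": [0,0,0],"hand": 0.03}]}}

```text
time_s: 29.28
position: [0.5651, -0.1519, 0.3432]
ee_rot: [2.31, 2.128, 0.0]
ft_force: [-0.2, -0.4, -0.9]
grip_width: 0.431
finger_force: 20.0
```

>>> {"api": "move_arm", "payload": {"rows": [{"slide": [-0.0378,-0.01,0],"rot": [0,0,0],"hand": 0.03},{"slide": [-0.0378,-0.01,0],"rot": [0,0,0],"hand": 0.03},{"slide": [-0.0378,-0.01,0],"rot": [0,0,0],"hand": 0.03},{"slide": [-0.0374,-0.0097,0],"rot": [0,0,0],"hand": 0.03},{"slide": [0,0,0],"rot": [0,0,0],"hand": 0.03},{"slide": [0,0,0],"rot": [0,0,0],"hand": 0.03},{"slide": [0,0,0],"rot": [0,0,0],"hand": 0.03},{"slide": [0,0,0],"rot": [0,0,0],"hand": 0.03}]}}

```text
time_s: 29.95
position: [0.5152, -0.2952, 0.3431]
ee_rot: [-2.307, -2.132, -0.002]
ft_force: [-0.1, 0.5, -0.4]
grip_width: 0.426
finger_force: 20.0
```

>>> {"api": "move_arm", "payload": {"rows": [{"slide": [0,0,0],"rot": [0,0,0],"hand": 0.03},{"slide": [0,0,0],"rot": [0,0,0],"hand": 0.03},{"slide": [0,0,0.025],"rot": [0,0,0],"hand": 0.03},{"slide": [0,0,0.025],"rot": [0,0,0],"hand": 0.03},{"slide": [0,0,0.025],"rot": [0,0,0],"hand": 0.03},{"slide": [0,0,0.025],"rot": [0,0,0],"hand": 0.03},{"slide": [0,0,0.02],"rot": [0,0,0],"hand": 0.03},{"slide": [0,0,0.015],"rot": [0,0,0],"hand": 0.03}]}}

```text
time_s: 30.62
position: [0.5146, -0.2979, 0.2068]
ee_rot: [2.309, 2.128, -0.002]
ft_force: [-0.0, -2.1, 1.3]
grip_width: 0.43
finger_force: 20.0
```

>>> {"api": "move_arm", "payload": {"rows": [{"slide": [0,0,0.005],"rot": [0,0,0],"hand": 0.03},{"slide": [0,0,0.005],"rot": [0,0,0],"hand": 0.03},{"slide": [0,0,0.005],"rot": [0,0,0],"hand": 0.03}]}}

```text
time_s: 30.87
position: [0.5152, -0.2978, 0.1934]
ee_rot: [2.309, 2.127, 0.001]
ft_force: [-1.1, -0.9, 1.1]
grip_width: 0.428
finger_force: 20.0
```

>>> {"api": "move_arm", "payload": {"rows": [{"slide": [0,0,0.005],"rot": [0,0,0],"hand": 0.03},{"slide": [0,0,0.005],"rot": [0,0,0],"hand": 0.03}]}}

```text
time_s: 31.03
position: [0.5149, -0.2979, 0.1831]
ee_rot: [2.31, 2.127, 0.001]
ft_force: [0.4, -2.0, 0.3]
grip_width: 0.432
finger_force: 20.0
```

>>> {"api": "move_arm", "payload": {"rows": [{"slide": [0,0,0.005],"rot": [0,0,0],"hand": 0.03},{"slide": [0,0,0.005],"rot": [0,0,0],"hand": 0.03}]}}

```text
time_s: 31.2
position: [0.5145, -0.2977, 0.1725]
ee_rot: [2.311, 2.127, 0.0]
ft_force: [0.1, -2.3, -0.1]
grip_width: 0.429
finger_force: 20.0
```

>>> {"api": "move_arm", "payload": {"rows": [{"slide": [0,0,0.005],"rot": [0,0,0],"hand": 0.03},{"slide": [0,0,0.004],"rot": [0,0,0],"hand": 0.03}]}}

```text
time_s: 31.37
position: [0.5142, -0.2975, 0.163]
ee_rot: [-2.311, -2.128, 0.0]
ft_force: [-0.8, -1.9, -0.3]
grip_width: 0.426
finger_force: 20.0
```

>>> {"api": "move_arm", "payload": {"rows": [{"slide": [0,0,0],"rot": [0,0,0],"hand": 0.065},{"slide": [0,0,0],"rot": [0,0,0],"hand": 0.065},{"slide": [0,0,0],"rot": [0,0,0],"hand": 0.065},{"slide": [0,0,0],"rot": [0,0,0],"hand": 0.065},{"slide": [0,0,0],"rot": [0,0,0],"hand": 0.065},{"slide": [0,0,0],"rot": [0,0,0],"hand": 0.065},{"slide": [0,0,0],"rot": [0,0,0],"hand": 0.065},{"slide": [0,0,0],"rot": [0,0,0],"hand": 0.065}]}}

```text
time_s: 32.03
position: [0.5145, -0.2975, 0.1639]
ee_rot: [2.311, 2.128, 0.0]
ft_force: [-0.5, -0.8, 1.4]
grip_width: 0.7
finger_force: 0.9
```

>>> {"api": "move_arm", "payload": {"rows": [{"slide": [0,0,-0.02],"rot": [0,0,0],"hand": 0.065},{"slide": [0,0,-0.03],"rot": [0,0,0],"hand": 0.065},{"slide": [0,0,-0.03],"rot": [0,0,0],"hand": 0.065},{"slide": [0,0,-0.035],"rot": [0,0,0],"hand": 0.065},{"slide": [0,0,-0.04],"rot": [0,0,0],"hand": 0.093},{"slide": [0.04,0,-0.01],"rot": [0,0,0],"hand": 0.093},{"slide": [0.04,0,0],"rot": [0,0,0],"hand": 0.093},{"slide": [0.04,0,0],"rot": [0,0,0],"hand": 0.093}]}}

```text
time_s: 32.7
position: [0.5248, -0.1759, 0.3298]
ee_rot: [2.311, 2.126, 0.004]
ft_force: [0.1, 0.2, -0.1]
grip_width: 0.935
finger_force: 0.0
```

>>> {"api": "move_arm", "payload": {"rows": [{"slide": [0.04,0,0],"rot": [0,0,0],"hand": 0.093},{"slide": [0.04,0,0],"rot": [0,0,0],"hand": 0.093},{"slide": [0.04,0,0],"rot": [0,0,0],"hand": 0.093},{"slide": [0.04,0,0],"rot": [0,0,0],"hand": 0.093},{"slide": [0,0,0],"rot": [0,0,0],"hand": 0.093},{"slide": [0,0,0],"rot": [0,0,0],"hand": 0.093},{"slide": [0,0,0],"rot": [0,0,0],"hand": 0.093},{"slide": [0,0,0],"rot": [0,0,0],"hand": 0.093}]}}

```text
time_s: 33.37
position: [0.5373, -0.0201, 0.3283]
ee_rot: [-2.314, -2.125, 0.002]
ft_force: [0.6, -0.3, 0.9]
grip_width: 1.001
finger_force: 0.0
```

Run:
```python
from h import *
plan()
f=env.grab_frame("scene");g=env.grab_frame("top");cv2.imwrite("pics/tf.png",g)
for y in caps(g):print(y[0].round(1))
cv2.imwrite("pics/s9.png",np.hstack([cv2.resize(f[60:360,150:450],(445,445)),cv2.resize(g[225:340,415:507],(355,445))]))
```

```text
t 33.37 pos [ 0.5373 -0.0201  0.3283] yaw -0.0851 F [ 0.6  -0.26  0.87] grip 93.1 0.0
[447.4 168.1]
[313.4 306.7]
[263.7 309. ]
```

View pics/s9.png

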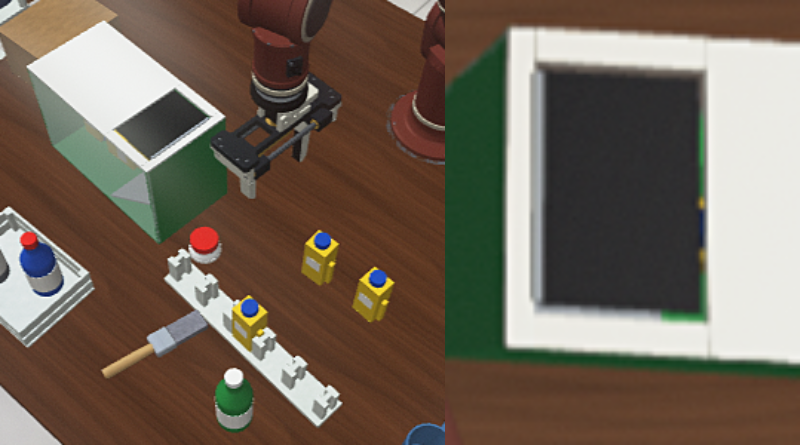

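The flap looks level, with the last cartridge's blue cap seen in the gap beside the rim. I'll compare the flap's outline with the starting picture to make sure it is fully shut, and check the bystanders.

Run:
```python
from h import *
a=cv2.imread("pics/top0.png").astype(int);b=cv2.imread("pics/tf.png").astype(int)
for r in(250,262,270,278,286,298):print(r,"was",a[r,478:487].sum(1)//3,"now",b[r,478:487].sum(1)//3)
print("flap mean",a[250:300,445:478].mean((0,1)),b[250:300,445:478].mean((0,1)))
s0=cv2.imread("pics/scene0.png");s=env.grab_frame("scene")
d=np.abs(s.astype(int)-s0).max(2)
# flap in scene, and bystanders
for n,(x0,x1,y0,y1) in dict(flap=(225,295,118,168),jar=(275,302,212,238),brush=(215,290,270,315),shampoo=(294,322,306,350),mug=(415,458,340,390),dish=(453,500,314,356),large3=(392,416,238,278),large2=(354,380,214,252),largeH=(305,332,258,295)).items():
    q=d[y0:y1,x0:x1]>40;print(n,int(q.sum()),np.argwhere(q)[:, ::-1].mean(0).round() if q.any() else "")
```

```text
250 was [ 45  44  60  93 133 242 237 232 232] now [ 44  45  58  96 132 242 237 233 232]
262 was [ 46  43  51  90 119 244 237 233 232] now [ 45  43  52  90 120 244 237 233 232]
270 was [ 47  46  50  71 119 245 237 233 233] now [ 46  45  49  71 118 245 237 233 233]
278 was [ 48  45  46  69 113 246 237 233 232] now [ 47  44  56 111 120 245 237 233 233]
286 was [ 47  48  45  55 120 243 237 234 232] now [ 45  47  42  35 115 244 238 234 233]
298 was [ 48  45  46  64 111 222 237 234 233] now [ 47  47  44  64 112 222 238 234 233]
flap mean [46.00848485 44.78424242 45.48363636] [46.01575758 44.8030303  45.51393939]
flap 45 [25. 39.]
jar 0 
brush 0 
shampoo 0 
mug 0 
dish 0 
large3 13 [22. 38.]
large2 0 
largeH 35 [24. 33.]
```

The flap outline matches the starting picture to the pixel. The bystanders and large cartridges are unmoved; the few changed pixels lie at box corners where neighbouring cartridges were removed.

```bash
python3 -c "
from bench import env
print(env.sign_off())"
```

```text
the job is handed in; nothing more can be done
None
```

All four small cartridges that were present are inside the take-back box with the flap shut. The three large ones and everything else on the counter are where they started, and the job was handed in after about 33 s of robot time.

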